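# Ready the mosaic glass cutter

### The job

Get the glass cutter ready: turn its dial until the pointer stands on the brass index mark, and find by touch which one of the magazine's five covered cells is empty and put one of the loose glass slabs into it, right down under the cover; lay all the other loose slabs in the open wooden tray. Once the dial is set and the cell filled, push the cutter's lever away, past the stiff detent, so that it stays in the float notch at the far end. Leave the glue tin and the hammer where they are.

Things in the scene. Friction and masses are not known exactly. Their poses are not given: they have to be found in the camera images.
- magazine: grey fixed block 64 (x) x 278 (y) x 40 mm high with five cells in a row along its y axis, centres at y = -108, -54, 0, 54, 108 mm, x = 0. Each is 48 (x) x 46 (y) mm inside, its floor 4 mm above the origin. Four of them hold one slab each, like the loose ones, that cannot be seen; one is empty. Origin: centre of the underside
- cell0 (a point): middle of the first cell's cover, on its top. Each cell is covered flush by two thin aluminium leaves, hinged at its x = -24 and +24 mm edges, that meet in the middle, swing down into the cell under a very light spring (under 0.5 N) and close by themselves
- cell1 (a point): same for the second cell. Over a full cell the leaves, pressed in the middle, give only about 8 mm and then stop hard on the slab; over the empty cell they give way to the floor, 36 mm down
- cell2 (a point): same for the third cell. A slab let go on the middle of the empty cell's leaves, square to the cell, sinks in by its weight; its top then lies about 8 mm below the cover and the leaves stay pushed aside
- cell3 (a point): same for the fourth cell
- cell4 (a point): same for the fifth cell, at y = +108 mm
- dalle0: loose slab of opaque blue-green glass (dalle), 36 x 36 x 28 mm, edges rounded 3 mm, with two thin crossing score lines on top and bottom, about 0.09 kg; at the start it lies flat on the bench. Origin: its centre; z axis through its 28 mm thickness. There are 4 to 6 dalles on the bench; absent ones read None
- dalle1: loose slab of opaque blue-green glass (dalle), 36 x 36 x 28 mm, edges rounded 3 mm, with two thin crossing score lines on top and bottom, about 0.09 kg; at the start it lies flat on the bench. Origin: its centre; z axis through its 28 mm thickness. There are 4 to 6 dalles on the bench; absent ones read None
- dalle2: loose slab of opaque blue-green glass (dalle), 36 x 36 x 28 mm, edges rounded 3 mm, with two thin crossing score lines on top and bottom, about 0.09 kg; at the start it lies flat on the bench. Origin: its centre; z axis through its 28 mm thickness. There are 4 to 6 dalles on the bench; absent ones read None
- dalle3: loose slab of opaque blue-green glass (dalle), 36 x 36 x 28 mm, edges rounded 3 mm, with two thin crossing score lines on top and bottom, about 0.09 kg; at the start it lies flat on the bench. Origin: its centre; z axis through its 28 mm thickness. There are 4 to 6 dalles on the bench; absent ones read None
- dalle4: loose slab of opaque blue-green glass (dalle), 36 x 36 x 28 mm, edges rounded 3 mm, with two thin crossing score lines on top and bottom, about 0.09 kg; at the start it lies flat on the bench. Origin: its centre; z axis through its 28 mm thickness. There are 4 to 6 dalles on the bench; absent ones read None
- dalle5: loose slab of opaque blue-green glass (dalle), 36 x 36 x 28 mm, edges rounded 3 mm, with two thin crossing score lines on top and bottom, about 0.09 kg; at the start it lies flat on the bench. Origin: its centre; z axis through its 28 mm thickness. There are 4 to 6 dalles on the bench; absent ones read None
- tray: open light wooden tray, fixed, 110 (x) x 250 (y) x 32 mm high, walls and floor 5 mm. Origin: centre of the underside
- cutter: green fixed cutter, base 220 (x) x 180 (y) mm, flat top at 60 mm; carries the dial at (-45, 42) mm and the lever's slot along x at y = -60 mm; a housing 60 x 70 mm, 110 mm high, stands on it at (75, 45) mm. Origin: centre of the underside. x points in the direction in which the lever is to be pushed
- dial_axis (a point): on the dial's vertical axis, at the top of its round skirt (66.8 mm above the bench)
- dial (a joint): turn of the dial, rad, counter-clockwise from above, stops at -2.6 and 2.6; at 0 the pointer points along the cutter's +x. A black skirt 60 mm across, 6 mm high, carries an upright bar grip 50 mm long, 14 mm wide, 22 mm high (top 89 mm above the bench); a white line marks the bar's pointer end. Stays where it is left (friction 0.04 N m)
- pointer (a point): the pointer: on the rim of the dial's skirt, 30 mm from the axis, at the end of the bar with the white line, turning with it
- index: small fixed brass bar on the dial plate, 16 x 5 mm, 4 mm high, lying radially just outside the dial's skirt: the index mark. Origin on the dial's axis; its x axis points from there through the bar, which lies 34 to 50 mm out
- index_mark (a point): inner end of the brass index bar, on its top, 34 mm from the dial's axis
- lever (a joint): lean of the lever, rad: -0.45 at the near stop, 0 upright, 0.50 at the far stop (cutter's +x). It starts at -0.45 to -0.2, moves easily and stays where left up to 0.10; from there to a crest at 0.25 a sprung detent resists (up to about 15 N at the grip) and pushes it back; beyond, it snaps on. Float notch: 0.38 to 0.50, where it stays
- lever_grip (a point): middle of the lever's upright black grip, 22 mm thick and 50 mm long, 110 mm from the pivot; the pivot is 55 mm above the bench, at (0, -60) mm on the cutter; the steel rod below the grip is 12 mm thick
- glue: small loose round aluminium glue tin, 68 mm across, 26 mm high; a bystander. Origin: centre of the underside
- hammer: small loose hammer 200 mm long lying beyond the magazine; a bystander. Origin under its middle
There are look-alikes about, which are no part of the job. Leave any red look-alike of the dalle4 alone.

How it is judged (in metres and radians):
On the way, in this order (a step that is already met when the one before it is completed fails the run):
1. the dial's pointer stands on the index mark and one slab lies in the empty cell (y of pointer in the frame of index between -0.0035 and 0.0035 m and x of pointer in the frame of index above 0.01 m and (((z of dalle0 in the frame of magazine between -0.005 and 0.03 m and x of dalle0 in the frame of magazine between -0.03 and 0.03 m and y of dalle0 in the frame of magazine between -0.135 and 0.135 m) and linear speed of dalle0 below 0.02 m/s) or ((z of dalle1 in the frame of magazine between -0.005 and 0.03 m and x of dalle1 in the frame of magazine between -0.03 and 0.03 m and y of dalle1 in the frame of magazine between -0.135 and 0.135 m) and linear speed of dalle1 below 0.02 m/s) or ((z of dalle2 in the frame of magazine between -0.005 and 0.03 m and x of dalle2 in the frame of magazine between -0.03 and 0.03 m and y of dalle2 in the frame of magazine between -0.135 and 0.135 m) and linear speed of dalle2 below 0.02 m/s) or ((z of dalle3 in the frame of magazine between -0.005 and 0.03 m and x of dalle3 in the frame of magazine between -0.03 and 0.03 m and y of dalle3 in the frame of magazine between -0.135 and 0.135 m) and linear speed of dalle3 below 0.02 m/s) or ((z of dalle4 in the frame of magazine between -0.005 and 0.03 m and x of dalle4 in the frame of magazine between -0.03 and 0.03 m and y of dalle4 in the frame of magazine between -0.135 and 0.135 m) and linear speed of dalle4 below 0.02 m/s) or ((z of dalle5 in the frame of magazine between -0.005 and 0.03 m and x of dalle5 in the frame of magazine between -0.03 and 0.03 m and y of dalle5 in the frame of magazine between -0.135 and 0.135 m) and linear speed of dalle5 below 0.02 m/s))), for 0.2 s.
2. the lever is past its detent in the float notch (value of joint lever above 0.37 rad), for 0.2 s.
At the end, for the whole second after the job is handed in: Pointer on the index mark (within 3.5 mm at its tip, about 0.12 rad); one loose slab in the empty cell with its centre under 30 mm above the magazine's; every other loose slab inside the tray, not on top of another; lever beyond 0.37 rad; all at rest (all of step 1 and value of joint lever above 0.37 rad and velocity of joint lever below 0.05 rad/s and ((z of dalle0 in the frame of magazine between -0.005 and 0.03 m and x of dalle0 in the frame of magazine between -0.03 and 0.03 m and y of dalle0 in the frame of magazine between -0.135 and 0.135 m) or (x of dalle0 in the frame of tray between -0.05 and 0.05 m and y of dalle0 in the frame of tray between -0.12 and 0.12 m and z of dalle0 in the frame of tray below 0.03 m)) and linear speed of each of dalle0, dalle1, dalle2, dalle3, dalle4, dalle5 below 0.02 m/s and ((z of dalle1 in the frame of magazine between -0.005 and 0.03 m and x of dalle1 in the frame of magazine between -0.03 and 0.03 m and y of dalle1 in the frame of magazine between -0.135 and 0.135 m) or (x of dalle1 in the frame of tray between -0.05 and 0.05 m and y of dalle1 in the frame of tray between -0.12 and 0.12 m and z of dalle1 in the frame of tray below 0.03 m)) and ((z of dalle2 in the frame of magazine between -0.005 and 0.03 m and x of dalle2 in the frame of magazine between -0.03 and 0.03 m and y of dalle2 in the frame of magazine between -0.135 and 0.135 m) or (x of dalle2 in the frame of tray between -0.05 and 0.05 m and y of dalle2 in the frame of tray between -0.12 and 0.12 m and z of dalle2 in the frame of tray below 0.03 m)) and ((z of dalle3 in the frame of magazine between -0.005 and 0.03 m and x of dalle3 in the frame of magazine between -0.03 and 0.03 m and y of dalle3 in the frame of magazine between -0.135 and 0.135 m) or (x of dalle3 in the frame of tray between -0.05 and 0.05 m and y of dalle3 in the frame of tray between -0.12 and 0.12 m and z of dalle3 in the frame of tray below 0.03 m)) and ((z of dalle4 in the frame of magazine between -0.005 and 0.03 m and x of dalle4 in the frame of magazine between -0.03 and 0.03 m and y of dalle4 in the frame of magazine between -0.135 and 0.135 m) or (x of dalle4 in the frame of tray between -0.05 and 0.05 m and y of dalle4 in the frame of tray between -0.12 and 0.12 m and z of dalle4 in the frame of tray below 0.03 m)) and ((z of dalle5 in the frame of magazine between -0.005 and 0.03 m and x of dalle5 in the frame of magazine between -0.03 and 0.03 m and y of dalle5 in the frame of magazine between -0.135 and 0.135 m) or (x of dalle5 in the frame of tray between -0.05 and 0.05 m and y of dalle5 in the frame of tray between -0.12 and 0.12 m and z of dalle5 in the frame of tray below 0.03 m))); the robot touches nothing.
It fails at once if the glue tin is moved by more than 40 mm (distance of glue from where it was at the start of the episode above 0.04 m).
It fails at once if the hammer is moved by more than 40 mm (distance of hammer from where it was at the start of the episode above 0.04 m).
Of dalle0, dalle1, dalle2, dalle3, dalle4, dalle5 only 4 to 6 are there at a start; the rules pass over those that are not, and their reading is None.
At some moment in a run one of dalle0, dalle1, dalle2, dalle3, dalle4, dalle5 may be knocked a few centimetres aside while the robot is not near it.
Once in a run the grip may slacken for a moment while it holds something.
It also fails if it takes over 210 s, if anything falls off the work surface, if the arm or the gripper's body presses on something with over 40 N, if the wrist force passes 120 N, or if a joint passes its speed limit or range.

### The arm

A 6-joint arm with a two-finger parallel gripper is mounted at the origin on the work surface. World frame = base frame: x ahead of the robot, y to its left, z up, the work surface at z = 0. Lengths are in m, angles in degrees, forces in N, time in s.
With the tool pointing down it reaches from about 0.4 to 0.825 m from the base axis. Payload 7 kg.
Tool frame: the origin (TCP) lies midway between the tips of the shut fingers; the grasp point (between the pads) lies 19 mm behind it; z points along the fingers, y is the line along which they close (so a half turn about z gives the same grasp; the last joint's range is limited). The gripper opens to 88 mm and grips with 3 to 60 N. Pads are 19 mm wide; open, the fingers measure 130 mm over their backs; the gripper's body (78 mm by 193 mm) begins 47 mm behind the grasp point.
Start: joints at [80.22, 20.546, 0.682, 0, -70.136, -16.507], TCP at [0.299, 0.605, 0.227] pointing down, gripper open.
Joint ranges: [-176.03, 176.03], [-82.01, 121.73], [-58.28, 71.71], [-173.87, 95.51], [-174.79, -0.11], [-173.66, 173.66]. Speed limits (degrees/s): [136.94, 136.94, 172.46, 180, 180, 180].

### API

Orientations are given as [roll, pitch, yaw] about the fixed x, y, z axes, in that order (R = Rz(yaw) Ry(pitch) Rx(roll)).
In Python, from plant import ctrl gives the robot as it stands. The module is installed in compiled form; this text tells all that it offers.
- The arm moves only by the tool send_rows, never from a script. Its argument "plan" is a list that holds one entry, the list of rows, each a list of 6 numbers: the shift along the tool's x, y, z in cm, then the turn, a rotation vector about the tool's x, y, z in degrees. A call has 1 to 8 rows; each row is the pose to reach, as a shift and turn from the pose commanded when the call began, along the tool's axes at that moment; what a row does not reach only later rows make up. A row lasts 1/12 s, in which the tool goes at most 41.7 mm and 7.16 degrees, less where a joint would pass 70% of its speed; a pose out of reach is approached as far as the arm can. A call with a gripper value outside its range is refused whole. "fingers" is the opening, from 0 (shut) to 1 (fully open), set as the call begins (left out, the last holds). The fingers move at their own pace and stop on an object; the grip force is fixed at half the most. Time passes only in rows, so rows that repeat a pose let the fingers close. It gives the time, the measured TCP pose, the force, the opening and the grip force at its end, in the units of the state.
- ctrl.get_obs(): the state, without advancing time (a new reading comes with each control period).
- ctrl.snapshot(name): name is "scene" or "top" or "wrist"; returns a dict with "img" (420x560x3 uint8, red, green, blue), "K" (3x3 intrinsics, pixels), "pose" (4x4, takes a point from camera to world coordinates). Camera axes: x right, y down, z forward; pixel columns grow to the right and rows downward; lengths in m; the calibration is good to about 2 mm. A picture is of the moment at which its call begins. There is no depth.
- ctrl.close_job(): hands the job in; it is judged then, once.
The state is a dict: "clock": time; "joint_pos": joint angles; "qvel": joint speeds; "tau": joint torques, N m; "tool_pos": TCP position; "orientation": TCP orientation; "force": force on the tool from outside, world axes, zero at the start; "moment": the same for the moment, N m; "opening": finger opening in m; "gripper_force": force on a finger pad.
Only numpy, scipy, OpenCV 4.12 (cv2) and the standard library are available. Lean on these libraries where they do the work, as an engineer would, in place of code of your own. Each camera call takes 0.05 s, during which the arm holds its last target. There are 200 camera calls.

## Working session

There is one attempt and no reset: what is moved stays moved. The work goes in short steps, Python scripts to look and compute and a tool call to move; the robot and the scene stay as the last step left them, time stands still between calls to the robot, and variables do not carry over. Pictures are saved under pics/ and viewed, at most 14 in all, crops included, and the job is handed in when it is done.

Besides the shell and the picture viewer there is one more tool, called after "Request:" as a command line: name --argument value ..., lists and objects as JSON in quotes. send_rows: Moves the arm, as the interface text tells. Its arguments: {"type":"object","properties":{"plan":{"type":"array","items":{"type":"array","items":{"type":"array","items":{"type":"number"}}}},"fingers":{"type":"number"}},"required":["plan"]}

```bash
mkdir -p pics; cat > h.py <<'E'
import numpy as np,cv2
from plant import ctrl
from scipy.spatial.transform import Rotation as R
def snap(n,f):
    s=ctrl.snapshot(n); cv2.imwrite('pics/'+f+'.png',s['img'][:,:,::-1]); np.savez('pics/'+f+'.npz',**s); return s
def px2w(f,u,v,z):
    s=np.load('pics/'+f+'.npz'); d=s['pose'][:3,:3]@np.linalg.inv(s['K'])@[u,v,1]; o=s['pose'][:3,3]
    return o+d*(z-o[2])/d[2]
def w2px(f,p):
    s=np.load('pics/'+f+'.npz'); c=s['pose'][:3,:3].T@(np.array(p)-s['pose'][:3,3]); q=s['K']@c; return q[:2]/q[2]
def go(x,y,z,yaw=None):
    "tool-frame shift (cm) and turn to reach TCP x,y,z; yaw = world closing-line angle"
    o=ctrl.get_obs(); Rm=R.from_euler('xyz',o['orientation'],degrees=True)
    d=Rm.inv().apply(np.array([x,y,z])-o['tool_pos'])*100
    return d.round(2)
E
python3 - <<'E'
from h import *
o=ctrl.get_obs();print(o)
for n in('scene','top','wrist'):
    s=snap(n,n+'0');print(n,s['pose'].round(3).tolist(),s['K'].round(1).tolist())
a=cv2.imread('pics/top0.png');cv2.imwrite('pics/top0b.png',cv2.resize(a,(800,600),interpolation=cv2.INTER_CUBIC))
E
```

```text
{'clock': 0.0, 'joint_pos': array([ 8.02200738e+01,  2.05912737e+01,  6.33069852e-01, -2.12862967e-02,
       -7.01367779e+01, -1.65049655e+01]), 'qvel': array([ 0.11650098,  0.06108453, -0.05547041, -0.07095566, -0.01846106,
        0.01298338]), 'tau': array([ 1.68687733e-03, -5.82721066e+01,  2.93046981e+01,  6.99675232e+00,
        7.06955689e-03, -1.59748488e-04]), 'tool_pos': array([0.29873168, 0.60473267, 0.22561551]), 'orientation': array([ 1.79903247e+02, -7.80104507e-03, -2.62921343e+01]), 'force': array([-0.93450948, -1.24880911,  0.22590166]), 'moment': array([ 0.0108136 ,  0.02448736, -0.04481676]), 'gripper_force': 0.0, 'opening': 0.0879734899427449}
scene [[-0.673, 0.395, -0.625, 1.111], [0.739, 0.339, -0.582, 0.446], [-0.018, -0.854, -0.52, 0.57], [0.0, 0.0, 0.0, 1.0]] [[408.7, 0.0, 279.4], [0.0, 408.7, 205.4], [0.0, 0.0, 1.0]]
top [[0.022, -0.986, 0.168, 0.415], [-1.0, -0.025, -0.018, -0.019], [0.022, -0.168, -0.986, 1.129], [0.0, 0.0, 0.0, 1.0]] [[431.9, 0.0, 279.9], [0.0, 431.9, 208.8], [0.0, 0.0, 1.0]]
wrist [[-0.443, -0.869, -0.221, 0.358], [-0.896, 0.43, 0.107, 0.576], [0.002, 0.246, -0.969, 0.384], [0.0, 0.0, 0.0, 1.0]] [[342.9, 0.0, 274.5], [0.0, 342.9, 206.4], [0.0, 0.0, 1.0]]
```

View pics/top0b.png

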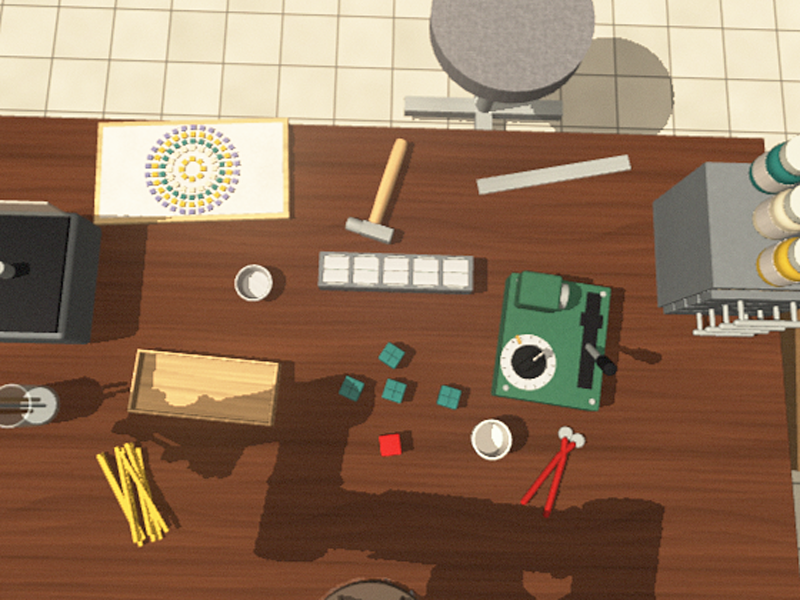

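View pics/scene0.png

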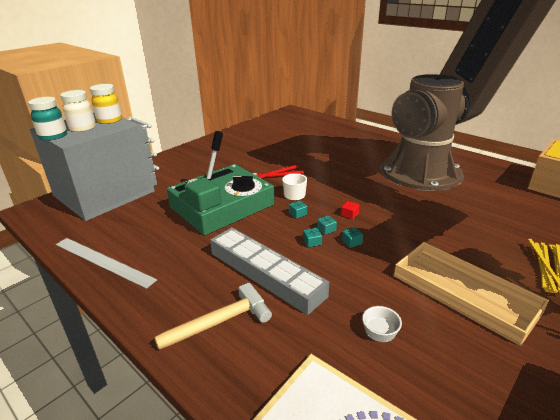

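The top view (800x600) shows four blue-green slabs at about (392,355), (351,387), (394,391) and (449,397). The candidates to confuse with them are the red block (390,445), and the teal jars and the mosaic, which are out of reach. The aluminium tin is at (253,283) and a white mug is at (491,440). The magazine is at (396,272), the tray at (205,387), the cutter at (553,340) and the hammer at (380,190).

```bash
python3 - <<'E'
from h import *
a=cv2.imread('pics/top0.png')[170:320,230:430];cv2.imwrite('pics/c1.png',cv2.resize(a,None,fx=4,fy=4,interpolation=cv2.INTER_CUBIC))
E
```

```text
(no output)
```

View pics/c1.png

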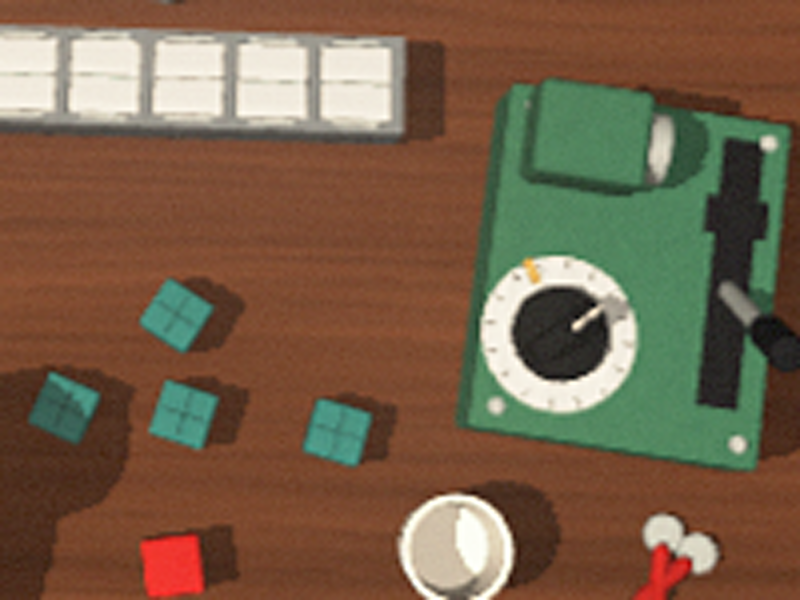

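The crop shows score-line crosses at (178,313), (186,413), (63,405) and (338,430), a brass index at (532,271), and the white dial line from (575,328) to (607,309). The magazine cells' centre line is at y≈80. The red block at (173,565) stays out.

```bash
cat >> h.py <<'E'
def crop(x,y,z): return px2w('top0',230+(x+.5)/4-.5,170+(y+.5)/4-.5,z)
def ang(a,b): return np.degrees(np.arctan2(b[1]-a[1],b[0]-a[0]))
E
python3 - <<'E'
from h import *
S=lambda x,y,z:px2w('top0',(x+.5)*.7-.5,(y+.5)*.7-.5,z)
D={'A':[(178,313),(172,280),(214,308),(183,352),(141,318)],'B':[(186,413),(162,380),(218,393),(202,448),(150,433)],'C':[(63,405),(50,371),(100,400),(82,444),(29,411)],'D':[(338,430),(319,398),(372,409),(356,466),(304,449)]}
for k,p in D.items():
    q=[crop(*i,.028) for i in p]; print(k,q[0].round(4),'edges',[round(ang(q[i],q[i%4+1])%90,1) for i in(1,2,3,4)],[round(np.linalg.norm(q[i]-q[i%4+1])*1e3) for i in(1,2,3,4)],sum(q[1:])/4)
print('mag cells',[crop(*c,.04).round(4) for c in((357,84),(273,80),(188,77),(105,75),(22,73))])
print('mag corners',[S(*c,.04).round(4) for c in((319,252),(473,256),(473,288),(319,284))])
print('cutter top corners',[crop(*c,.06).round(4) for c in((505,85),(790,124),(752,468),(460,428))])
ax=crop(561,334,.0668);i0=crop(532,271,.062);print('dial skirt c',ax,'plate c',crop(559,334,.06),'idx',i0,ang(ax,i0),np.linalg.norm(i0-ax))
print('line',crop(575,328,.089),crop(605,311,.089),ang(crop(575,328,.089),crop(605,311,.089)))
print('tray',[S(*c,.032).round(4) for c in((136,350),(278,361),(274,424),(129,411))])
print('glue',S(253,278,.026),'mug',S(491,435,.06),'grip',crop(775,343,.16),crop(720,290,.06))
E
```

```text
A [ 0.502  -0.0262  0.028 ] edges [np.float64(57.6), np.float64(56.0), np.float64(52.5), np.float64(52.3)] [32, 34, 34, 31] [ 0.50112055 -0.02595563  0.028     ]
B [ 0.4392 -0.0328  0.028 ] edges [np.float64(78.3), np.float64(74.8), np.float64(75.4), np.float64(78.6)] [36, 36, 34, 34] [ 0.43887239 -0.03092891  0.028     ]
C [0.4424 0.0448 0.028 ] edges [np.float64(61.5), np.float64(69.3), np.float64(59.8), np.float64(64.1)] [37, 30, 39, 28] [0.4415721  0.04335794 0.028     ]
D [ 0.4307 -0.1289  0.028 ] edges [np.float64(79.7), np.float64(74.5), np.float64(73.4), np.float64(74.1)] [34, 37, 34, 33] [ 0.4304441  -0.12877076  0.028     ]
mag cells [array([ 0.6515, -0.1381,  0.04  ]), array([ 0.6527, -0.0838,  0.04  ]), array([ 0.6532, -0.0289,  0.04  ]), array([0.6531, 0.0245, 0.04  ]), array([0.653 , 0.0779, 0.04  ])]
mag corners [array([0.6828, 0.11  , 0.04  ]), array([ 0.683 , -0.1693,  0.04  ]), array([ 0.6238, -0.1694,  0.04  ]), array([0.6239, 0.1074, 0.04  ])]
cutter top corners [array([ 0.649 , -0.2301,  0.06  ]), array([ 0.6285, -0.4115,  0.06  ]), array([ 0.4129, -0.3803,  0.06  ]), array([ 0.4331, -0.2007,  0.06  ])]
dial skirt c [ 0.49163331 -0.2621371   0.0668    ] plate c [ 0.49209171 -0.26245084  0.06      ] idx [ 0.53066687 -0.24562508  0.062     ] 22.92939598090451 0.04265332052012711
line [ 0.49385245 -0.26558334  0.089     ] [ 0.50454172 -0.28396443  0.089     ] -59.82045494567059
tray [array([0.4987, 0.4246, 0.032 ]), array([0.4852, 0.1744, 0.032 ]), array([0.3761, 0.1753, 0.032 ]), array([0.3929, 0.4268, 0.032 ])]
glue [0.63456713 0.22888619 0.026     ] mug [ 0.36655149 -0.19783891  0.06      ] grip [ 0.4827198 -0.3617329  0.16     ] [ 0.52182705 -0.36371111  0.06      ]
```

```bash
cat >> h.py <<'E'
def mv(x,y,z,psi):
    o=ctrl.get_obs(); Rm=R.from_euler('xyz',o['orientation'],degrees=True)
    T=R.from_euler('xyz',[180,0,psi],degrees=True)
    d=Rm.inv().apply(np.array([x,y,z])-o['tool_pos'])*100; r=(Rm.inv()*T).as_rotvec(degrees=True)
    print('row',d.round(2).tolist(),r.round(2).tolist(),'| tcp',o['tool_pos'].round(4),o['orientation'].round(1),'f',o['force'].round(1),'op',round(o['opening'],4),'t',o['clock'])
E
python3 -c "
from h import *
mv(.653,.0785,.10,0)"
```

```text
row [55.07, 31.49, 12.63] [0.07, 0.01, -26.29] | tcp [0.2988 0.6049 0.2258] [179.9  -0.  -26.3] f [ 0.4 -0.3 -0.8] op 0.0877 t 0.15
```

Request:
send_rows --plan '[[[55.07,31.49,8,0,0,-26.3],[55.07,31.49,8,0,0,-26.3],[55.07,31.49,8,0,0,-26.3],[55.07,31.49,8,0,0,-26.3],[55.07,31.49,8,0,0,-26.3],[55.07,31.49,8,0,0,-26.3],[55.07,31.49,8,0,0,-26.3],[55.07,31.49,8,0,0,-26.3]]]' --fingers 0

```text
clock: 0.82
tool_pos: [0.4842, 0.329, 0.1847]
orientation: [-180.0, 0.0, 0.0]
force: [1.5, 0.9, 0.1]
opening: 0.0402
gripper_force: 0.0
```

```bash
python3 -c "
from h import *
mv(.653,.0785,.07,0)"
```

```text
row [16.86, 25.06, 11.46] [-0.0, 0.0, 0.03] | tcp [0.4842 0.329  0.1847] [-180.    0.    0.] f [1.5 0.9 0.1] op 0.0402 t 0.8167
```

Request:
send_rows --plan '[[[16.86,25.06,9,0,0,0],[16.86,25.06,9,0,0,0],[16.86,25.06,9,0,0,0],[16.86,25.06,9,0,0,0],[16.86,25.06,9,0,0,0],[16.86,25.06,9,0,0,0],[16.86,25.06,9,0,0,0],[16.86,25.06,9,0,0,0]]]'

```text
clock: 1.48
tool_pos: [0.6531, 0.0767, 0.0929]
orientation: [179.9, 0.1, -0.1]
force: [-0.8, -0.4, -0.6]
opening: 0.0006
gripper_force: 0.0
```

Request:
send_rows --plan '[[[0,0,0,0,0,0],[0,0,2,0,0,0],[0,0,4,0,0,0],[0,0,4.5,0,0,0],[0,0,5,0,0,0]]]'

```text
clock: 1.9
tool_pos: [0.6515, 0.0802, 0.0439]
orientation: [180.0, 0.1, 0.0]
force: [-0.2, 0.7, 0.4]
opening: 0.0004
gripper_force: 0.0
```

```bash
python3 -c "
from h import *
mv(.653,.0785,.042,0);snap('wrist','w1')"
```

```text
row [0.15, 0.17, 0.19] [0.05, 0.11, 0.02] | tcp [0.6515 0.0802 0.0439] [1.8e+02 1.0e-01 0.0e+00] f [-0.2  0.7  0.4] op 0.0004 t 1.9
```

View pics/w1.png

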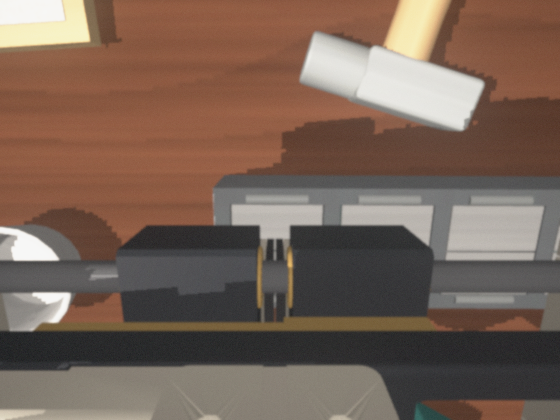

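The wrist view shows the shut fingers over the end cell. The hammer head is beyond at (400,80), and the tin at the left edge (20,290) is clear. Pressing now.

Request:
send_rows --plan '[[[0,0.1,0.4,0,0,0],[0,0.1,0.8,0,0,0],[0,0.1,1.1,0,0,0],[0,0.1,1.4,0,0,0],[0,0.1,1.6,0,0,0],[0,0.1,1.6,0,0,0]]]'

```text
clock: 2.45
tool_pos: [0.6535, 0.0797, 0.0351]
orientation: [-180.0, -0.2, 0.1]
force: [-15.2, 0.1, 38.7]
opening: 0.0006
gripper_force: 19.0
```

Request:
send_rows --plan '[[[0,0,-2.2,0,0,0],[0,2.7,-2.2,0,0,0],[0,5.4,-2.0,0,0,0],[0,5.4,-1.4,0,0,0],[0,5.4,-1,0,0,0],[0,5.4,-0.5,0,0,0],[0,5.4,-0.2,0,0,0],[0,5.4,-0.2,0,0,0]]]'

```text
clock: 3.12
tool_pos: [0.653, 0.0251, 0.0352]
orientation: [179.9, -0.1, 0.2]
force: [-11.9, -4.1, 31.4]
opening: 0.0006
gripper_force: 16.0
```

Request:
send_rows --plan '[[[0,0,-2.0,0,0,0],[0,2.7,-2.0,0,0,0],[0,5.4,-1.8,0,0,0],[0,5.4,-1.2,0,0,0],[0,5.4,-0.8,0,0,0],[0,5.4,-0.3,0,0,0],[0,5.4,0,0,0,0],[0,5.4,0,0,0,0]]]'

```text
clock: 3.78
tool_pos: [0.6519, -0.0278, 0.0296]
orientation: [180.0, 0.1, 0.1]
force: [0.1, -1.0, -0.5]
opening: 0.0005
gripper_force: 0.1
```

Request:
send_rows --plan '[[[0,0,-2.0,0,0,0],[0,2.7,-2.0,0,0,0],[0,5.4,-1.8,0,0,0],[0,5.4,-1.2,0,0,0],[0,5.4,-0.8,0,0,0],[0,5.4,-0.3,0,0,0],[0,5.4,0,0,0,0],[0,5.4,0,0,0,0]]]'

```text
clock: 4.45
tool_pos: [0.6529, -0.0827, 0.0353]
orientation: [179.9, -0.1, 0.2]
force: [-11.2, -3.6, 32.4]
opening: -0.0001
gripper_force: 16.4
```

Request:
send_rows --plan '[[[0,0,-2.0,0,0,0],[0,2.7,-2.0,0,0,0],[0,5.4,-1.8,0,0,0],[0,5.4,-1.2,0,0,0],[0,5.4,-0.8,0,0,0],[0,5.4,-0.3,0,0,0],[0,5.4,0,0,0,0],[0,5.4,0,0,0,0]]]'

```text
clock: 5.12
tool_pos: [0.6527, -0.1363, 0.0352]
orientation: [179.9, -0.0, 0.2]
force: [-12.5, -0.6, 34.2]
opening: 0.0011
gripper_force: 16.9
```

The third cell, at (0.653,-0.0295), is the empty one: it gave way with no force, while the other four stopped at about 0.035.

```bash
cat >> h.py <<'E'
def teal(f):
    "blue-green blobs: pixel centroid -> world at z=.02"
    im=np.load('pics/'+f+'.npz')['img']; hsv=cv2.cvtColor(im,cv2.COLOR_RGB2HSV)
    m=cv2.inRange(hsv,(82,70,25),(100,255,255)); n,_,st,c=cv2.connectedComponentsWithStats(m)
    return [(c[i].round(1).tolist(),int(st[i,4]),px2w(f,*c[i],.022).round(4).tolist()) for i in range(1,n) if st[i,4]>40]
E
python3 -c "
from h import *
snap('top','top1')
for f in('top0','top1'): print(*teal(f),sep='\n');print()
mv(.4307,-.1288,.08,-15)"
```

```text
([545.1, 117.7], 278, [0.8757, -0.7589, 0.022])
([273.6, 248.5], 162, [0.5009, -0.0249, 0.022])
([248.6, 268.2], 54, [0.4496, 0.0372, 0.022])
([243.0, 273.9], 45, [0.4348, 0.0508, 0.022])
([275.5, 273.3], 171, [0.4382, -0.0314, 0.022])
([313.8, 277.6], 183, [0.4295, -0.1287, 0.022])

([545.2, 117.8], 276, [0.8755, -0.7594, 0.022])
([274.1, 248.5], 167, [0.501, -0.0263, 0.022])
([275.5, 273.2], 172, [0.4383, -0.0313, 0.022])
([313.9, 277.7], 178, [0.4294, -0.129, 0.022])

row [-22.2, -0.82, -4.5] [0.12, -0.08, 15.19] | tcp [ 0.6527 -0.1363  0.0352] [ 1.799e+02 -1.000e-01  2.000e-01] f [-12.3  -0.2  34.8] op 0.0007 t 5.1667
```

Request:
send_rows --plan '[[[0,0,-3,0,0,0],[-4,0,-5,0,0,5],[-22.2,-0.8,-5,0,0,15.2],[-22.2,-0.8,-5,0,0,15.2],[-22.2,-0.8,-5,0,0,15.2],[-22.2,-0.8,-5,0,0,15.2],[-22.2,-0.8,-5,0,0,15.2],[-22.2,-0.8,-5,0,0,15.2]]]' --fingers 0.6

```text
clock: 5.83
tool_pos: [0.4256, -0.1278, 0.0805]
orientation: [-180.0, 0.1, -15.1]
force: [-0.3, 0.7, 0.6]
opening: 0.0482
gripper_force: 0.0
```

```bash
python3 -c "
from h import *
snap('wrist','w2')
mv(.4302,-.1288,.005,-15)"
```

```text
row [0.18, 0.06, 7.6] [-0.02, -0.0, -0.09] | tcp [ 0.4286 -0.1278  0.081 ] [-180.    -0.   -15.1] f [ 1.  -1.1  0.8] op 0.0503 t 5.8833
```

View pics/w2.png

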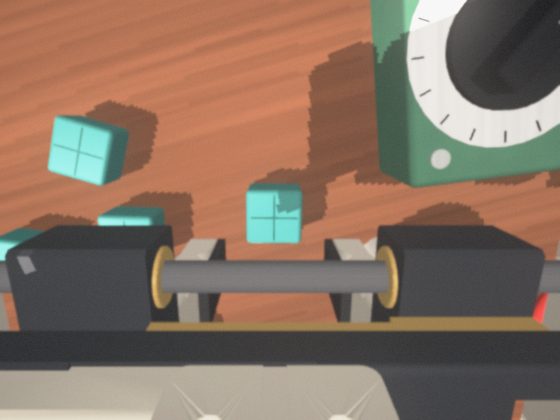

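The slab sits square and centred between the fingers at (273,213), so I'm descending.

Request:
send_rows --plan '[[[0.2,0.05,3,0,0,0],[0.2,0.05,6,0,0,0],[0.2,0.05,7.2,0,0,0],[0.2,0.05,7.6,0,0,0],[0.2,0.05,7.6,0,0,0]]]'

```text
clock: 6.3
tool_pos: [0.4323, -0.1293, 0.0037]
orientation: [179.9, 0.1, -15.1]
force: [-0.4, -0.8, 0.5]
opening: 0.0528
gripper_force: 0.0
```

Request:
send_rows --plan '[[[0,0,0,0,0,0],[0,0,0,0,0,0],[0,0,0,0,0,0],[0,0,0,0,0,0],[0,0,-4,0,0,0],[0,0,-8,0,0,0],[0,0,-8,0,0,0]]]' --fingers 0

```text
clock: 6.88
tool_pos: [0.4364, -0.1298, 0.0915]
orientation: [-179.9, -0.6, -15.1]
force: [1.9, -0.3, 0.2]
opening: 0.0358
gripper_force: 30.0
```

```bash
python3 -c "
from h import *
mv(.653,-.0295,.08,0)"
```

```text
row [18.28, -15.32, 1.37] [-0.07, -0.59, -15.1] | tcp [ 0.4364 -0.1298  0.0915] [-179.9   -0.6  -15.1] f [ 1.9 -0.3  0.2] op 0.0358 t 6.8833
```

Request:
send_rows --plan '[[[18.9,-15.4,0,0,0,-15],[18.9,-15.4,0,0,0,-15],[18.9,-15.4,0,0,0,-15],[18.9,-15.4,0,0,0,-15],[18.9,-15.4,0,0,0,-15],[18.9,-15.4,0,0,0,-15],[18.9,-15.4,0,0,0,-15],[18.9,-15.4,0,0,0,-15]]]'

```text
clock: 7.55
tool_pos: [0.656, -0.0298, 0.0842]
orientation: [-180.0, 0.0, -0.1]
force: [-0.5, -0.1, -1.8]
opening: 0.0359
gripper_force: 30.0
```

Request:
send_rows --plan '[[[0,0,1,0,0,0],[0,0,1,0,0,0],[0,0,1,0,0,0]]]'

```text
clock: 7.8
tool_pos: [0.6533, -0.0313, 0.0743]
orientation: [180.0, 0.1, -0.2]
force: [-1.2, 0.2, -1.6]
opening: 0.0355
gripper_force: 30.0
```

```bash
python3 -c "
from h import *
snap('wrist','w3')
mv(.653,-.0295,.046,0)
mv(.653,-.0295,.046,0)"
```

```text
row [-0.09, -0.17, 2.89] [0.01, 0.04, -0.22] | tcp [ 0.6539 -0.0312  0.0749] [180.    0.   -0.2] f [ 0.2  1.1 -0.9] op 0.0359 t 7.85
row [-0.09, -0.17, 2.89] [0.01, 0.04, -0.22] | tcp [ 0.6539 -0.0312  0.0749] [180.    0.   -0.2] f [ 0.2  1.1 -0.9] op 0.0359 t 7.85
```

View pics/w3.png

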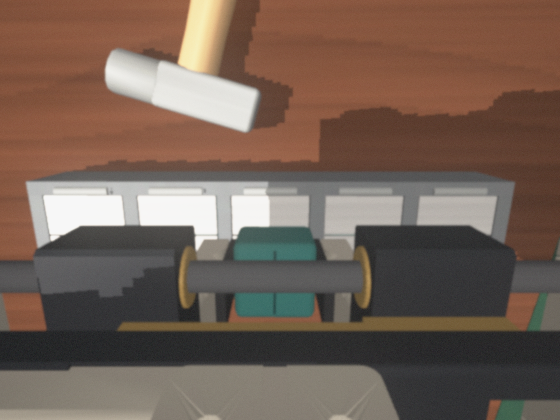

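The slab is held square, its centre at u=275 and the cell's at u=270, so I shift about 2.5 mm towards +y and lower it.

Request:
send_rows --plan '[[[0.1,-0.25,1,0,0,0],[0.1,-0.25,2,0,0,0],[0.1,-0.25,2.6,0,0,0],[0.1,-0.25,2.9,0,0,0],[0.1,-0.25,2.9,0,0,0]]]'

```text
clock: 8.27
tool_pos: [0.6551, -0.0283, 0.0445]
orientation: [180.0, 0.1, -0.2]
force: [0.5, 0.2, -0.9]
opening: 0.0356
gripper_force: 30.0
```

Request:
send_rows --plan '[[[0,0,0.1,0,0,0],[0,0,0.1,0,0,0],[0,0,0.1,0,0,0],[0,0,0.1,0,0,0],[0,0,0.1,0,0,0]]]' --fingers 0.7

```text
clock: 8.68
tool_pos: [0.6561, -0.0281, 0.0452]
orientation: [-180.0, -0.0, -0.2]
force: [0.1, -0.1, 0.1]
opening: 0.0599
gripper_force: 0.0
```

Request:
send_rows --plan '[[[0,0,-3,0,0,0],[0,0,-6,0,0,0],[0,0,-10,0,0,0],[0,0,-10,0,0,0]]]'

```text
clock: 9.02
tool_pos: [0.6603, -0.0281, 0.1537]
orientation: [-180.0, -0.7, -0.1]
force: [1.7, 0.4, 1.4]
opening: 0.0614
gripper_force: 0.0
```

```bash
python3 -c "
from h import *
snap('wrist','w4');a=snap('scene','s4')['img'];snap('top','top4')
print(*teal('top4'),sep='\n')
b=cv2.resize(a[215:320,190:350,::-1],None,fx=3,fy=3,interpolation=2);w=cv2.imread('pics/w4.png')[150:420:1,100:420]
c=np.zeros((600,480,3),np.uint8);c[:315]=b;c[315:585,:320]=w;cv2.imwrite('pics/m4.png',c)
mv(.501,-.026,.1,-35)"
```

```text
([545.2, 117.7], 277, [0.8759, -0.7594, 0.022])
([276.4, 190.4], 163, [0.6529, -0.0285, 0.022])
([273.6, 248.5], 169, [0.501, -0.025, 0.022])
([245.7, 271.5], 173, [0.4409, 0.0443, 0.022])
([275.7, 273.2], 167, [0.4384, -0.0317, 0.022])
row [-15.52, -0.14, 4.55] [-0.07, -0.09, 34.8] | tcp [ 0.6561 -0.028   0.1458] [-1.8e+02 -1.0e-01 -2.0e-01] f [ 0.4 -0.3 -0.8] op 0.0616 t 9.1667
```

View pics/m4.png

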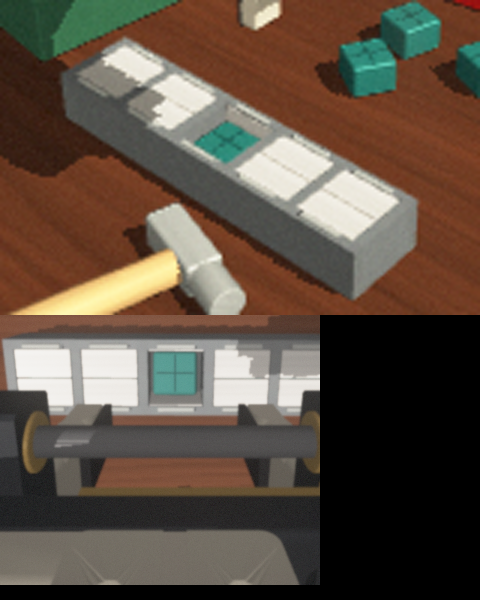

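The slab lies in the third cell, below the cover. Next is slab A.

Request:
send_rows --plan '[[[-15.5,-0.1,6,0,0,35],[-15.5,-0.1,6,0,0,35],[-15.5,-0.1,6,0,0,35],[-15.5,-0.1,6,0,0,35],[-15.5,-0.1,6,0,0,35],[-15.5,-0.1,6,0,0,35],[-15.5,-0.1,6,0,0,35],[-15.5,-0.1,6,0,0,35]]]' --fingers 0.6

```text
clock: 9.83
tool_pos: [0.5019, -0.0265, 0.0849]
orientation: [-180.0, -0.0, -35.0]
force: [0.4, -0.0, -0.6]
opening: 0.0525
gripper_force: 0.0
```

```bash
python3 -c "
from h import *
snap('wrist','w5')
mv(.5015,-.0255,.005,-35)
print(*teal('w5'),sep='\n')
im=np.load('pics/w5.npz')['img'];m=cv2.inRange(cv2.cvtColor(im,cv2.COLOR_RGB2HSV),(82,70,25),(100,255,255));cs,_=cv2.findContours(m,0,2)
for c in cs:
  if cv2.contourArea(c)>400: print(cv2.minAreaRect(c))"
```

```text
row [-0.1, -0.04, 7.99] [-0.02, -0.03, -0.05] | tcp [ 0.502  -0.0264  0.0849] [-180.   -0.  -35.] f [-0.1  0.5 -0.2] op 0.0526 t 9.8833
([125.4, 21.1], 3139, [0.6516, -0.0249, 0.022])
([272.0, 219.8], 2943, [0.5031, -0.0255, 0.022])
([320.7, 257.1], 67, [0.4619, -0.0376, 0.022])
([322.7, 303.1], 589, [0.4314, -0.0194, 0.022])
([242.1, 312.4], 771, [0.4585, 0.0323, 0.022])
((240.0, 311.0), (20.0, 48.0), 90.0)
((322.95001220703125, 301.3500061035156), (26.56313133239746, 26.246902465820312), 71.56504821777344)
((272.0565490722656, 219.7396240234375), (56.821598052978516, 53.370079040527344), 86.72950744628906)
((124.72000122070312, 11.459999084472656), (70.80000305175781, 63.80000686645508), 53.13010025024414)
```

Centred and within about 3° of square. Descend, grip and lift.

Request:
send_rows --plan '[[[0,0,3,0,0,0],[0,0,6,0,0,0],[0,0,7.5,0,0,0],[0,0,8,0,0,0],[0,0,8,0,0,0]]]'

```text
clock: 10.3
tool_pos: [0.5007, -0.0269, 0.0036]
orientation: [179.9, 0.1, -35.1]
force: [-0.5, -0.3, 0.3]
opening: 0.0524
gripper_force: 0.0
```

Request:
send_rows --plan '[[[0,0,0,0,0,0],[0,0,0,0,0,0],[0,0,0,0,0,0],[0,0,0,0,0,0],[0,0,-4,0,0,0],[0,0,-8,0,0,0],[0,0,-8,0,0,0],[0,0,-8,0,0,0]]]' --fingers 0

```text
clock: 10.97
tool_pos: [0.5027, -0.0261, 0.0878]
orientation: [-179.7, -0.2, -35.2]
force: [-0.5, 0.3, -1.8]
opening: 0.0359
gripper_force: 29.6
```

```bash
python3 -c "
from h import *
mv(.442,.370,.08,-3)"
```

```text
row [-27.78, -28.87, 0.82] [-0.23, -0.29, -32.17] | tcp [ 0.5027 -0.0261  0.0878] [-179.7   -0.2  -35.2] f [-0.5  0.3 -1.8] op 0.0359 t 10.9667
```

Request:
send_rows --plan '[[[-27.8,-28.9,0,0,0,-32],[-27.8,-28.9,0,0,0,-32],[-27.8,-28.9,0,0,0,-32],[-27.8,-28.9,0,0,0,-32],[-27.8,-28.9,0,0,0,-32],[-27.8,-28.9,0,0,0,-32],[-27.8,-28.9,0,0,0,-32],[-27.8,-28.9,0,0,0,-32]]]'

```text
clock: 11.63
tool_pos: [0.449, 0.3042, 0.0841]
orientation: [179.9, 0.1, -3.2]
force: [1.3, -0.1, -0.4]
opening: 0.0361
gripper_force: 29.6
```

```bash
python3 -c "
from h import *
mv(.442,.370,.08,-3)"
```

```text
row [-1.07, -6.53, 0.41] [0.05, 0.06, -0.18] | tcp [0.449  0.3042 0.0841] [ 1.799e+02  1.000e-01 -3.200e+00] f [ 1.3 -0.1 -0.4] op 0.0361 t 11.6333
```

Request:
send_rows --plan '[[[-0.9,-6.5,0,0,0,0],[-0.9,-6.5,0,0,0,0],[-0.9,-6.5,2,0,0,0],[-0.9,-6.5,5,0,0,0],[-0.9,-6.5,6.8,0,0,0],[-0.9,-6.5,7.2,0,0,0],[-0.9,-6.5,7.2,0,0,0],[-0.9,-6.5,7.2,0,0,0]]]'

```text
clock: 12.3
tool_pos: [0.4446, 0.3676, 0.0121]
orientation: [179.9, 0.1, -3.2]
force: [-0.4, -0.4, -0.8]
opening: 0.0357
gripper_force: 29.8
```

Request:
send_rows --plan '[[[0,0,0,0,0,0],[0,0,0,0,0,0],[0,0,0,0,0,0],[0,0,0,0,0,0],[0,0,-4,0,0,0],[0,0,-8,0,0,0],[0,0,-9,0,0,0],[0,0,-9,0,0,0]]]' --fingers 0.6

```text
clock: 12.97
tool_pos: [0.4468, 0.3704, 0.1074]
orientation: [-179.6, -0.3, -3.2]
force: [0.5, -0.3, 0.1]
opening: 0.0523
gripper_force: 0.0
```

```bash
python3 -c "
from h import *
snap('top','top6');print(*teal('top6'),sep='\n')
mv(.4388,-.0315,.08,-13)"
```

```text
([545.1, 117.5], 278, [0.8763, -0.759, 0.022])
([276.4, 190.5], 128, [0.6527, -0.0287, 0.022])
([245.5, 271.7], 123, [0.4405, 0.0447, 0.022])
([275.9, 273.5], 160, [0.4378, -0.0323, 0.022])
row [1.52, 40.08, 2.35] [-0.26, -0.11, 9.81] | tcp [0.4459 0.3694 0.1052] [-1.798e+02 -1.000e-01 -3.200e+00] f [-0.5  0.1 -0.2] op 0.0529 t 13.0167
```

Request:
send_rows --plan '[[[1.2,40,1,0,0,10],[1.2,40,1,0,0,10],[1.2,40,1,0,0,10],[1.2,40,1,0,0,10],[1.2,40,1,0,0,10],[1.2,40,1,0,0,10],[1.2,40,1,0,0,10],[1.2,40,1,0,0,10]]]'

```text
clock: 13.68
tool_pos: [0.4354, 0.033, 0.0939]
orientation: [180.0, 0.0, -13.2]
force: [1.8, -0.2, 0.8]
opening: 0.0526
gripper_force: 0.0
```

```bash
python3 -c "
from h import *
mv(.4385,-.032,.08,-13)"
```

```text
row [1.78, 6.26, 1.39] [0.02, 0.04, -0.16] | tcp [0.4354 0.033  0.0939] [180.    0.  -13.2] f [ 1.8 -0.2  0.8] op 0.0526 t 13.6833
```

Request:
send_rows --plan '[[[1.8,6.3,1.4,0,0,0],[1.8,6.3,1.4,0,0,0],[1.8,6.3,1.4,0,0,0],[1.8,6.3,1.4,0,0,0]]]'

```text
clock: 14.02
tool_pos: [0.4387, -0.032, 0.0796]
orientation: [179.9, 0.1, -13.4]
force: [0.5, 0.0, 1.0]
opening: 0.0528
gripper_force: 0.0
```

```bash
cat >> h.py <<'E'
def wrects(f):
    im=np.load('pics/'+f+'.npz')['img'];m=cv2.inRange(cv2.cvtColor(im,cv2.COLOR_RGB2HSV),(82,70,25),(100,255,255));cs,_=cv2.findContours(m,0,2)
    for c in cs:
        if cv2.contourArea(c)>400: r=cv2.minAreaRect(c); print(np.round(r[0]),np.round(r[1]),round(r[2],1),px2w(f,*r[0],.025).round(4))
E
python3 -c "
from h import *
snap('wrist','w7');wrects('w7')
mv(.4385,-.032,.005,-13)"
```

```text
[167. 224.] [52. 49.] 47.6 [0.4545 0.0354 0.025 ]
[273. 220.] [55. 58.] 3.8 [ 0.4416 -0.0317  0.025 ]
row [-0.04, 0.12, 7.49] [0.04, 0.06, -0.3] | tcp [ 0.4393 -0.0309  0.0799] [ 1.80e+02  1.00e-01 -1.33e+01] f [ 0.8  0.5 -0.2] op 0.0525 t 14.0667
```

Request:
send_rows --plan '[[[0,0.05,1,0,0,0],[0,0.05,3,0,0,0],[0,0.05,6,0,0,0],[0,0.05,7.1,0,0,0],[0,0.05,7.5,0,0,0],[0,0.05,7.5,0,0,0]]]' --fingers 0.5

```text
clock: 14.57
tool_pos: [0.4391, -0.0302, 0.0047]
orientation: [179.9, 0.1, -13.1]
force: [-0.1, 0.6, -0.0]
opening: 0.0441
gripper_force: 0.0
```

Request:
send_rows --plan '[[[0,0,0,0,0,0],[0,0,0,0,0,0],[0,0,0,0,0,0],[0,0,0,0,0,0],[0,0,-4,0,0,0],[0,0,-8,0,0,0],[0,0,-8,0,0,0],[0,0,-8,0,0,0]]]' --fingers 0

```text
clock: 15.23
tool_pos: [0.4414, -0.0302, 0.0882]
orientation: [-179.8, -0.3, -13.2]
force: [-0.5, -0.4, -1.7]
opening: 0.0366
gripper_force: 29.5
```

```bash
python3 -c "
from h import *
snap('top','top8');print(*teal('top8'),sep='\n')
mv(.438,.300,.08,-3)"
```

```text
([545.1, 117.7], 276, [0.8758, -0.7589, 0.022])
([276.3, 190.7], 133, [0.6523, -0.0285, 0.022])
([113.3, 269.3], 52, [0.439, 0.3773, 0.022])
row [-7.76, -32.14, 0.71] [-0.1, -0.15, -10.21] | tcp [ 0.44   -0.0306  0.0866] [-1.799e+02 -1.000e-01 -1.320e+01] f [ 0.5  0.5 -2.5] op 0.0359 t 15.2833
```

Request:
send_rows --plan '[[[-7.7,-32.2,0,0,0,-10],[-7.7,-32.2,0,0,0,-10],[-7.7,-32.2,0,0,0,-10],[-7.7,-32.2,0,0,0,-10],[-7.7,-32.2,0,0,0,-10],[-7.7,-32.2,0,0,0,-10],[-7.7,-32.2,0,0,0,-10],[-7.7,-32.2,0,0,0,-10]]]'

```text
clock: 15.95
tool_pos: [0.437, 0.3018, 0.0842]
orientation: [179.9, 0.1, -3.2]
force: [0.5, -0.1, -1.8]
opening: 0.0362
gripper_force: 29.5
```

```bash
python3 -c "
from h import *
mv(.438,.300,.08,-3)"
```

```text
row [0.11, 0.17, 0.42] [0.09, 0.07, -0.18] | tcp [0.437  0.3018 0.0842] [ 1.799e+02  1.000e-01 -3.200e+00] f [ 0.5 -0.1 -1.8] op 0.0362 t 15.95
```

Request:
send_rows --plan '[[[0,0.2,0,0,0,0],[0,0.2,0,0,0,0],[0,0.2,3,0,0,0],[0,0.2,6,0,0,0],[0,0.2,6.9,0,0,0],[0,0.2,7.2,0,0,0],[0,0.2,7.2,0,0,0]]]'

```text
clock: 16.53
tool_pos: [0.4374, 0.2965, 0.0128]
orientation: [179.8, 0.1, -3.2]
force: [-0.1, 0.1, -1.0]
opening: 0.036
gripper_force: 29.5
```

Request:
send_rows --plan '[[[0,0,0,0,0,0],[0,0,0,0,0,0],[0,0,0,0,0,0],[0,0,0,0,0,0],[0,0,-4,0,0,0],[0,0,-8,0,0,0],[0,0,-9,0,0,0],[0,0,-9,0,0,0]]]' --fingers 0.5

```text
clock: 17.2
tool_pos: [0.4398, 0.3004, 0.108]
orientation: [-179.6, -0.3, -3.1]
force: [-0.5, 0.3, 0.1]
opening: 0.0437
gripper_force: 0.0
```

Request:
send_rows --plan '[[[0,18,0,0,0,0],[0,18,0,0,0,0],[0,18,0,0,0,0],[0,18,0,0,0,0],[0,18,0,0,0,0],[0,18,0,0,0,0]]]' --fingers 0.6

```text
clock: 17.7
tool_pos: [0.4268, 0.1154, 0.1034]
orientation: [180.0, 0.0, -3.4]
force: [0.3, 0.7, -0.0]
opening: 0.0528
gripper_force: 0.0
```

```bash
python3 -c "
from h import *
snap('top','top9');print(*teal('top9'),sep='\n');snap('wrist','w9');wrects('w9')
mv(.441,.044,.08,-3)
a=cv2.imread('pics/top9.png')[160:320,80:340];cv2.imwrite('pics/c9.png',cv2.resize(a,None,fx=3,fy=3,interpolation=2))"
```

```text
([545.2, 117.7], 279, [0.8759, -0.7593, 0.022])
([276.2, 190.6], 116, [0.6524, -0.0282, 0.022])
([116.2, 268.1], 135, [0.4422, 0.3703, 0.022])
[ 22. 217.] [48. 45.] 90.0 [0.4361 0.2979 0.025 ]
[373. 187.] [57. 50.] 20.6 [0.4431 0.0466 0.025 ]
row [1.7, 7.34, 2.37] [-0.04, -0.05, -0.27] | tcp [0.4282 0.1183 0.1038] [-180.    -0.    -3.3] f [ 0.9 -0.5  0.1] op 0.0526 t 17.8
```

View pics/c9.png

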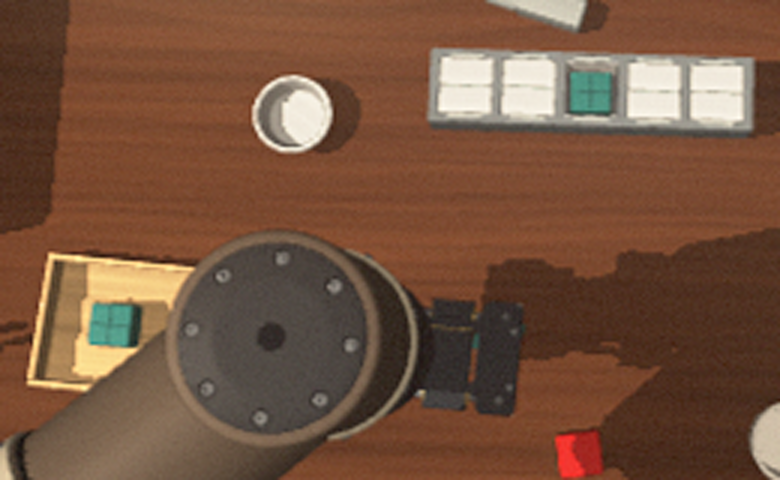

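The first slab is in the tray at crop (113,325), with the second under the arm (the wrist camera finds it at y=0.298). The third cell is still filled. Going to C.

```bash
python3 -c "
from h import *
mv(.4412,.0448,.08,-25)"
```

```text
row [1.71, 7.26, 2.37] [-0.05, -0.04, 21.73] | tcp [0.4282 0.1183 0.1038] [-180.    -0.    -3.3] f [ 0.9 -0.5  0.1] op 0.0526 t 17.8
```

Request:
send_rows --plan '[[[1.7,7.3,2.4,0,0,21.7],[1.7,7.3,2.4,0,0,21.7],[1.7,7.3,2.4,0,0,21.7],[1.7,7.3,2.4,0,0,21.7],[1.7,7.3,2.4,0,0,21.7],[1.7,7.3,2.4,0,0,21.7]]]'

```text
clock: 18.3
tool_pos: [0.4415, 0.046, 0.0798]
orientation: [-180.0, -0.0, -24.6]
force: [-0.0, -0.1, -0.6]
opening: 0.0525
gripper_force: 0.0
```

```bash
python3 -c "
from h import *
snap('wrist','w10');wrects('w10')
mv(.4412,.0448,.005,-25)"
```

```text
[275. 219.] [58. 54.] 88.4 [0.444  0.0441 0.025 ]
row [0.02, 0.13, 7.48] [-0.04, -0.04, 0.41] | tcp [0.4414 0.046  0.0798] [-180.    -0.   -24.6] f [0.2 0.3 0.3] op 0.0527 t 18.35
```

Request:
send_rows --plan '[[[0,0.1,3,0,0,0],[0,0.1,6,0,0,0],[0,0.1,7.1,0,0,0],[0,0.1,7.5,0,0,0],[0,0.1,7.5,0,0,0]]]'

```text
clock: 18.77
tool_pos: [0.4402, 0.0444, 0.004]
orientation: [179.9, 0.0, -24.7]
force: [0.8, 0.2, 0.5]
opening: 0.0526
gripper_force: 0.0
```

Request:
send_rows --plan '[[[0,0,0,0,0,0],[0,0,0,0,0,0],[0,0,0,0,0,0],[0,0,0,0,0,0],[0,0,-4,0,0,0],[0,0,-8,0,0,0],[0,0,-8,0,0,0],[0,0,-8,0,0,0]]]' --fingers 0

```text
clock: 19.43
tool_pos: [0.4421, 0.0447, 0.0871]
orientation: [-179.7, -0.2, -24.9]
force: [-0.7, 0.4, -1.3]
opening: 0.0359
gripper_force: 29.8
```

```bash
python3 -c "
from h import *
mv(.434,.227,.08,-3)"
```

```text
row [-8.4, -16.2, 0.77] [-0.25, -0.26, -21.88] | tcp [0.4421 0.0447 0.0871] [-179.7   -0.2  -24.9] f [-0.7  0.4 -1.3] op 0.0359 t 19.4333
```

Request:
send_rows --plan '[[[-8.3,-16.2,0,0,0,-21.8],[-8.3,-16.2,0,0,0,-21.8],[-8.3,-16.2,0,0,0,-21.8],[-8.3,-16.2,0,0,0,-21.8],[-8.3,-16.2,0,0,0,-21.8],[-8.3,-16.2,0,0,0,-21.8],[-8.3,-16.2,0,0,0,-21.8]]]'

```text
clock: 20.02
tool_pos: [0.4324, 0.2259, 0.0835]
orientation: [179.9, 0.1, -3.0]
force: [0.1, -0.4, -1.6]
opening: 0.0358
gripper_force: 29.8
```

```bash
python3 -c "
from h import *
snap('wrist','w11');wrects('w11')
mv(.434,.227,.0115,-3)"
```

```text
[276. 302.] [17. 79.] 90.0 [0.3742 0.2279 0.025 ]
[274. 246.] [25. 81.] 90.0 [0.4153 0.2272 0.025 ]
[ 51. 216.] [54. 54.] 78.2 [0.4445 0.3715 0.025 ]
[223. 202.] [52. 54.] 90.0 [0.4478 0.2583 0.025 ]
row [0.16, -0.22, 7.2] [0.09, 0.1, -0.07] | tcp [0.4324 0.225  0.0835] [ 1.799e+02  1.000e-01 -3.100e+00] f [-0.4 -0.3 -1.1] op 0.0359 t 20.0667
```

Slab B has been knocked to about y=0.258 in the tray. I'll put C between A and B with the fingers closing along x.

Request:
send_rows --plan '[[[0.7,-8.5,0,0,0,7.1],[0.7,-8.5,0,0,0,14.2],[0.7,-8.5,0,0,0,21.3],[0.7,-8.5,0,0,0,28.4],[0.7,-8.5,0,0,0,35.5],[0.7,-8.5,0,0,0,42.6],[0.7,-8.5,0,0,0,49.7],[0.7,-8.5,0,0,0,56.8]]]'

```text
clock: 20.73
tool_pos: [0.4448, 0.3083, 0.084]
orientation: [179.9, -0.0, -60.4]
force: [0.1, 0.4, -0.8]
opening: 0.0359
gripper_force: 29.8
```

Request:
send_rows --plan '[[[0,0,0,0,0,7.1],[0,0,0,0,0,14.2],[0,0,0,0,0,21.3],[0,0,0,0,0,28.4],[0,0,0,0,0,33.2],[0,0,0,0,0,33.2]]]'

```text
clock: 21.23
tool_pos: [0.4449, 0.3084, 0.0841]
orientation: [180.0, -0.1, -93.4]
force: [0.1, -0.8, -0.8]
opening: 0.0356
gripper_force: 29.8
```

```bash
python3 -c "
from h import *
snap('wrist','w12');wrects('w12')
mv(.439,.313,.0115,-93)"
```

```text
[276. 306.] [78. 29.] -0.0 [0.4474 0.3704 0.025 ]
[274. 250.] [20. 81.] 90.0 [0.4466 0.3278 0.025 ]
[255. 129.] [26. 38.] 84.3 [0.4532 0.2474 0.025 ]
row [-0.41, 0.61, 7.27] [0.04, -0.04, -0.09] | tcp [0.4449 0.3086 0.0842] [180.   -0.  -93.1] f [ 0.4  0.3 -1.4] op 0.0358 t 21.2833
```

View pics/w12.png

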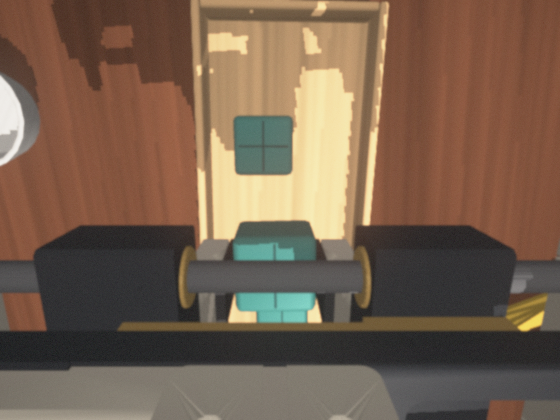

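```bash
python3 -c "
from h import *
print(px2w('w12',263,146,.033),px2w('w12',285,308,.033),[px2w('w12',u,v,.032) for u,v in((198,215),(372,215))])"
```

```text
[0.44866333 0.25759406 0.033     ] [0.44112411 0.36720323 0.033     ] [array([0.49299304, 0.29849105, 0.032     ]), array([0.38229926, 0.30516834, 0.032     ])]
```

B is at (263,146), i.e. (0.449,0.258), and A is below at y≈0.37. The gap centre is y=0.3135, so I lower C there.

Request:
send_rows --plan '[[[-0.5,0.7,0,0,0,0],[-0.5,0.7,1,0,0,0],[-0.5,0.7,4,0,0,0],[-0.5,0.7,6,0,0,0],[-0.5,0.7,6.9,0,0,0],[-0.5,0.7,7.2,0,0,0],[-0.5,0.7,7.2,0,0,0]]]'

```text
clock: 21.87
tool_pos: [0.4377, 0.3149, 0.0119]
orientation: [179.9, -0.1, -93.0]
force: [-0.6, -0.2, -1.0]
opening: 0.0356
gripper_force: 29.8
```

Request:
send_rows --plan '[[[0,0,0,0,0,0],[0,0,0,0,0,0],[0,0,0,0,0,0],[0,0,0,0,0,0],[0,0,-4,0,0,0],[0,0,-8,0,0,0],[0,0,-10,0,0,0],[0,0,-10,0,0,0]]]' --fingers 0.5

```text
clock: 22.53
tool_pos: [0.4405, 0.3181, 0.1183]
orientation: [-179.7, 0.4, -93.0]
force: [0.9, -0.3, 0.2]
opening: 0.0439
gripper_force: 0.0
```

```bash
python3 -c "
from h import *
mv(.492,-.260,.18,-150)"
```

```text
row [57.41, -8.23, -6.55] [-0.09, 0.55, 56.98] | tcp [0.4405 0.3181 0.1183] [-179.7    0.4  -93. ] f [ 0.9 -0.3  0.2] op 0.0439 t 22.5333
```

Request:
send_rows --plan '[[[57,-8,-12,0,0,57],[57,-8,-12,0,0,57],[57,-8,-12,0,0,57],[57,-8,-12,0,0,57],[57,-8,-12,0,0,57],[57,-8,-12,0,0,57],[57,-8,-12,0,0,57],[57,-8,-12,0,0,57]]]' --fingers 1

```text
clock: 23.2
tool_pos: [0.4657, -0.0114, 0.1814]
orientation: [-180.0, 0.1, -150.4]
force: [1.6, 0.6, -0.6]
opening: 0.0863
gripper_force: 0.0
```

```bash
python3 -c "
from h import *
mv(.492,-.260,.24,-150)"
```

```text
row [9.98, -22.91, -5.87] [-0.01, 0.07, -0.41] | tcp [ 0.4657 -0.0114  0.1814] [-1.800e+02  1.000e-01 -1.504e+02] f [ 1.6  0.6 -0.6] op 0.0863 t 23.2
```

Request:
send_rows --plan '[[[10,-22.9,-5.9,0,0,0],[10,-22.9,-5.9,0,0,0],[10,-22.9,-5.9,0,0,0],[10,-22.9,-5.9,0,0,0],[10,-22.9,-5.9,0,0,0],[10,-22.9,-5.9,0,0,0],[10,-22.9,-5.9,0,0,0],[10,-22.9,-5.9,0,0,0]]]'

```text
clock: 23.87
tool_pos: [0.4936, -0.2606, 0.2398]
orientation: [-180.0, 0.0, -150.3]
force: [0.1, 0.9, 0.1]
opening: 0.0875
gripper_force: 0.0
```

```bash
python3 -c "
from h import *
snap('wrist','w13');mv(.492,-.260,.1,-150)
print([w2px('w13',(.492,-.260,.089))])"
```

```text
row [0.15, -0.03, 13.93] [0.02, 0.0, -0.25] | tcp [ 0.4932 -0.259   0.2393] [ 180.     0.  -150.3] f [-0.7  0.8 -0.4] op 0.088 t 23.9167
[array([276.18728637, 192.11746954])]
```

View pics/w13.png

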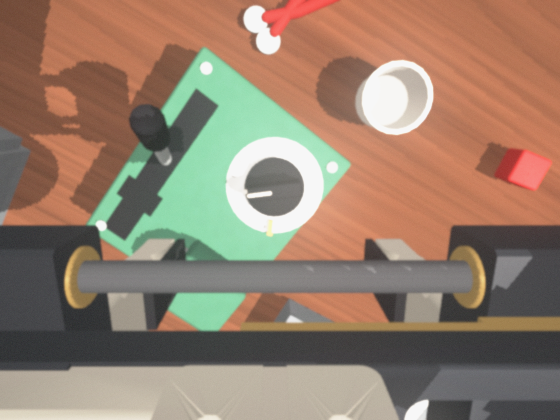

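```bash
python3 -c "
from h import *
W=lambda u,v,z:px2w('w13',u,v,z)
c=W(274.5,185,.061);s=W(274,187,.0668);print(c,s)
a,b=W(248,195,.089),W(271,193,.089);print('line',a,b,ang(b,a),ang(s,a))
i1,i2=W(270,221,.062),W(270,236,.062);print('idx',i1,i2,ang(i1,i2),ang(c,(i1+i2)/2))
a=cv2.imread('pics/w13.png')[125:250,200:340];cv2.imwrite('pics/c13.png',cv2.resize(a,None,fx=4.5,fy=4.5,interpolation=2))"
```

```text
[ 0.49157837 -0.26205757  0.061     ] [ 0.49260528 -0.26203167  0.0668    ]
line [ 0.50723026 -0.28123813  0.089     ] [ 0.49508586 -0.26373825  0.089     ] -55.24050442712983 -52.71212796935285
idx [ 0.52616441 -0.24764447  0.062     ] [ 0.54024159 -0.23968361  0.062     ] 29.48881926546316 23.84017284640438
```

View pics/c13.png

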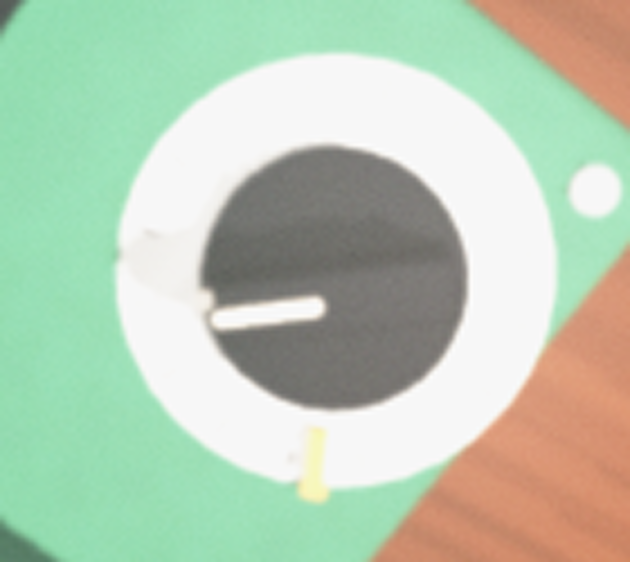

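```bash
python3 -c "
from h import *
W=lambda x,y,z:px2w('w13',200+(x+.5)/4.5-.5,125+(y+.5)/4.5-.5,z)
c=W(336.5,270.5,.061);s=W(334,277.5,.0668);print(c,s)
a,b=W(213,320,.089),W(325,306,.089);print('line',a,b,ang(b,a),ang(s,a),ang(s,b))
i1,i2=W(317,428,.064),W(313.5,499,.064);print('idx',i1,i2,ang(i1,i2),ang(c,(i1+i2)/2),ang(s,(i1+i2)/2),np.linalg.norm(i1-c),np.linalg.norm(i2-c))"
```

```text
[ 0.49138863 -0.26229333  0.061     ] [ 0.49205941 -0.2625308   0.0668    ]
line [ 0.50831144 -0.28175812  0.089     ] [ 0.49438774 -0.26325201  0.089     ] -53.0427929356672 -49.7936017997023 -17.21063810641331
idx [ 0.52442437 -0.24853231  0.064     ] [ 0.53951924 -0.24091308  0.064     ] 26.782654460190354 23.410372055927528 24.045461526001585 0.03591275978897927 0.052751035240505346
```

```bash
python3 -c "
from h import *
mv(.492,-.262,.071,-146)"
```

```text
row [0.25, -0.2, 16.83] [0.02, 0.0, -4.25] | tcp [ 0.4932 -0.259   0.2393] [ 180.     0.  -150.3] f [-0.7  0.8 -0.4] op 0.088 t 23.9167
```

Request:
send_rows --plan '[[[0.2,-0.15,4,0,0,-4.2],[0.2,-0.15,8,0,0,-4.2],[0.2,-0.15,12,0,0,-4.2],[0.2,-0.15,14.5,0,0,-4.2],[0.2,-0.15,16,0,0,-4.2],[0.2,-0.15,16,0,0,-4.2]]]' --fingers 0.85

```text
clock: 24.42
tool_pos: [0.4899, -0.2583, 0.0759]
orientation: [179.7, -0.3, -145.8]
force: [-0.6, 0.6, 0.4]
opening: 0.0745
gripper_force: 0.0
```

```bash
python3 -c "
from h import *
mv(.492,-.262,.0715,-146);snap('wrist','w14')
a=cv2.imread('pics/w14.png');cv2.imwrite('pics/c14.png',a[100:400,60:500])"
```

```text
row [0.03, -0.43, 0.43] [0.29, -0.25, 0.16] | tcp [ 0.4899 -0.2583  0.0759] [ 179.7   -0.3 -145.8] f [-0.6  0.6  0.4] op 0.0745 t 24.4167
```

View pics/c14.png

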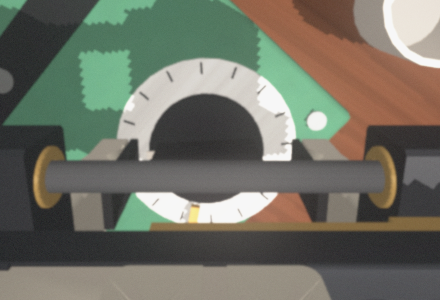

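The dial's centre is about 10 px left of the fingers' midpoint, which matches the computed −4 mm along the tool's y. I correct that and grip the bar endwise.

Request:
send_rows --plan '[[[0,-0.4,0,0,0,0],[0,-0.4,0.4,0,0,0],[0,-0.4,0.4,0,0,0]]]'

```text
clock: 24.72
tool_pos: [0.4957, -0.2635, 0.0765]
orientation: [-179.9, 0.1, -145.9]
force: [-1.1, 0.2, 0.2]
opening: 0.0743
gripper_force: 0.0
```

Request:
send_rows --plan '[[[0,0,0,0,0,0],[0,0,0,0,0,0],[0,0,0,0,0,0],[0,0,0,0,0,0],[0,0,0,0,0,0]]]' --fingers 0.45

```text
clock: 25.13
tool_pos: [0.493, -0.2617, 0.0757]
orientation: [179.8, -0.0, -145.9]
force: [-7.2, 11.6, 9.2]
opening: 0.0494
gripper_force: 30.0
```

```bash
python3 -c "
from h import *
mv(.492,-.262,.0715,-146)"
```

```text
row [0.1, 0.03, 0.42] [0.23, -0.05, 0.05] | tcp [ 0.493  -0.2617  0.0757] [ 179.8   -0.  -145.9] f [-7.2 11.6  9.2] op 0.0494 t 25.1333
```

Request:
send_rows --plan '[[[0,0,-0.1,0,0,-5],[0,0,-0.1,0,0,-10],[0,0,-0.1,0,0,-15],[0,0,-0.1,0,0,-20],[0,0,-0.1,0,0,-25],[0,0,-0.1,0,0,-30],[0,0,-0.1,0,0,-35],[0,0,-0.1,0,0,-40]]]'

```text
clock: 25.8
tool_pos: [0.493, -0.2619, 0.0757]
orientation: [179.8, 0.1, -105.7]
force: [-2.6, 8.9, 1.4]
opening: 0.0495
gripper_force: 30.0
```

Request:
send_rows --plan '[[[0,0,0,0,0,-5],[0,0,0,0,0,-10],[0,0,0,0,0,-15],[0,0,0,0,0,-20],[0,0,0,0,0,-25],[0,0,0,0,0,-30],[0,0,0,0,0,-35],[0,0,0,0,0,-40]]]'

```text
clock: 26.47
tool_pos: [0.4931, -0.262, 0.0758]
orientation: [179.9, 0.2, -65.7]
force: [-2.5, 8.8, 0.4]
opening: 0.0496
gripper_force: 30.0
```

Request:
send_rows --plan '[[[0,0,0,0,0,0],[0,0,0,0,0,0]]]'

```text
clock: 26.63
tool_pos: [0.4932, -0.2619, 0.0758]
orientation: [179.9, 0.2, -65.9]
force: [-2.3, 9.0, 0.7]
opening: 0.0493
gripper_force: 30.0
```

Request:
send_rows --plan '[[[0,0,0,0,0,0],[0,0,0,0,0,0],[0,0,0,0,0,0],[0,0,-4,0,0,0],[0,0,-8,0,0,0],[0,0,-12,0,0,0],[0,0,-15,0,0,0],[0,0,-15,0,0,0]]]' --fingers 0.8

```text
clock: 27.3
tool_pos: [0.4981, -0.2652, 0.2344]
orientation: [-179.5, -0.5, -65.8]
force: [1.3, -0.4, 1.2]
opening: 0.0702
gripper_force: 0.0
```

```bash
python3 -c "
from h import *
snap('wrist','w15')
print(w2px('w15',(.492,-.262,.067)))
u,v=w2px('w15',(.492,-.262,.067)).astype(int)
a=cv2.imread('pics/w15.png')[max(v-70,0):v+70,u-70:u+70];print(u-70,max(v-70,0));cv2.imwrite('pics/c15.png',cv2.resize(a,None,fx=4,fy=4,interpolation=2))"
```

```text
[280.1446063  196.66064544]
210 126
```

View pics/c15.png

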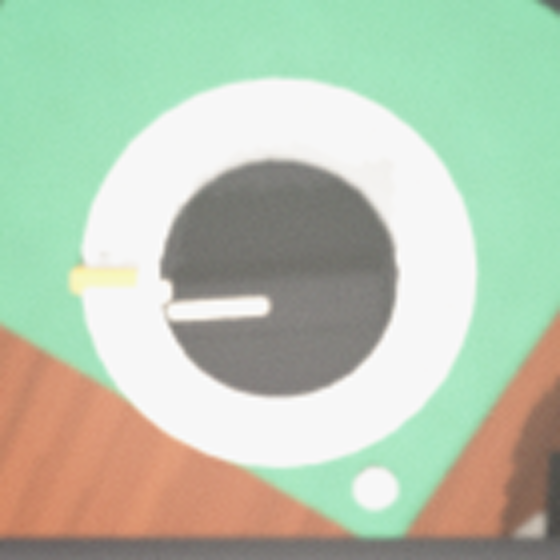

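```bash
python3 -c "
from h import *
W=lambda x,y,z:px2w('w15',210+(x+.5)/4-.5,126+(y+.5)/4-.5,z)
c=W(279,272,.061);s=W(280,278,.0668);print(c,s)
a,b=W(170,312,.089),W(268,305,.089);print('line',a,b,ang(b,a),ang(s,a))
i1,i2=W(135,277,.064),W(75,281,.064);print('idx',i1,i2,ang(i1,i2),ang(c,(i1+i2)/2),ang(s,(i1+i2)/2))
t=W(163,291,.0668);print('tab',t,ang(s,t),np.linalg.norm(s-t)); print(ctrl.get_obs()['tool_pos'])"
```

```text
[ 0.49338344 -0.26333036  0.061     ] [ 0.49307102 -0.26314455  0.0668    ]
line [ 0.51473351 -0.24981628  0.089     ] [ 0.49502981 -0.26048597  0.089     ] 28.435855233144324 31.602714270224176
idx [ 0.52534486 -0.24824737  0.064     ] [ 0.53839939 -0.24127126  0.064     ] 28.11927771738823 25.757614366901233 25.35312783327847
tab [ 0.51774206 -0.24849006  0.0668    ] 30.71013968518642 0.028695193469182916
[ 0.49691449 -0.26444182  0.23094359]
```

By the wrist view the pointer is a few degrees past the index, so I clear the arm and check from the top camera.

Request:
send_rows --plan '[[[-26,4,0,0,0,0],[-26,4,0,0,0,0],[-26,4,0,0,0,0],[-26,4,0,0,0,0],[-26,4,0,0,0,0],[-26,4,0,0,0,0],[-26,4,0,0,0,0]]]'

```text
clock: 27.93
tool_pos: [0.3493, -0.0405, 0.226]
orientation: [-180.0, 0.1, -65.8]
force: [0.1, -0.8, -0.7]
opening: 0.0705
gripper_force: 0.0
```

```bash
python3 -c "
from h import *
s=[snap('top','t16') for _ in range(1)]
a=np.mean([ctrl.snapshot('top')['img'].astype(float) for _ in range(6)],0)[:,:,::-1]
b=np.clip(a[225:285,340:400]*1.0,0,255).astype(np.uint8);cv2.imwrite('pics/c16.png',cv2.resize(b,None,fx=9,fy=9,interpolation=2))
mv(.493,-.262,.0755,-70)"
```

```text
row [25.71, -3.95, 15.07] [0.06, -0.01, 4.03] | tcp [ 0.3524 -0.0432  0.2262] [179.9  -0.  -66. ] f [-0.1 -0.6  0.6] op 0.0698 t 28.2833
```

View pics/c16.png

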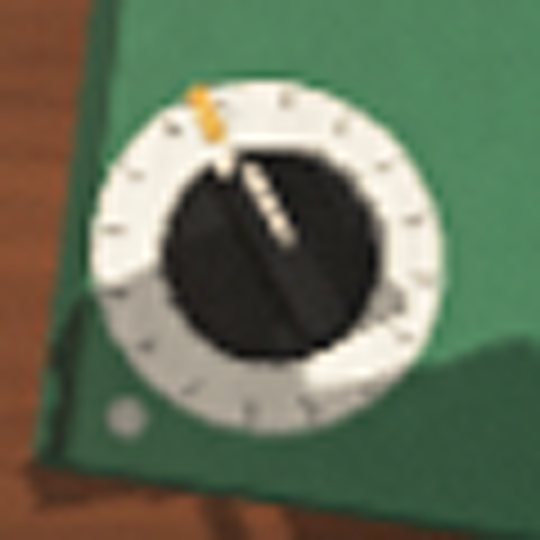

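The top view gives the pointer tab (226,163) at about 3° past the brass index (207,115) around the axis (271,257). I regrip at ψ=-70 to take off about 4°.

Request:
send_rows --plan '[[[25.7,-3.95,0,0,0,4],[25.7,-3.95,0,0,0,4],[25.7,-3.95,0,0,0,4],[25.7,-3.95,0,0,0,4],[25.7,-3.95,0,0,0,4],[25.7,-3.95,0,0,0,4],[25.7,-3.95,0,0,0,4],[25.7,-3.95,4,0,0,4]]]'

```text
clock: 28.95
tool_pos: [0.4984, -0.267, 0.1907]
orientation: [-179.6, -0.4, -70.1]
force: [1.9, 0.3, 1.2]
opening: 0.0702
gripper_force: 0.0
```

Request:
send_rows --plan '[[[0,0,3,0,0,0],[0,0,6,0,0,0],[0,0,9,0,0,0],[0,0,10.5,0,0,0],[0,0,10.5,0,0,0],[0,0,10.5,0,0,0]]]'

```text
clock: 29.45
tool_pos: [0.4924, -0.2621, 0.0804]
orientation: [179.8, 0.1, -70.0]
force: [0.7, 0.2, 1.4]
opening: 0.07
gripper_force: 0.0
```

```bash
python3 -c "
from h import *
mv(.493,-.262,.0755,-70)"
```

```text
row [0.01, -0.06, 0.49] [0.17, 0.07, 0.02] | tcp [ 0.4924 -0.2621  0.0804] [ 1.798e+02  1.000e-01 -7.000e+01] f [0.7 0.2 1.4] op 0.07 t 29.45
```

Request:
send_rows --plan '[[[0,-0.05,0.3,0,0,0],[0,-0.05,0.4,0,0,0]]]'

```text
clock: 29.62
tool_pos: [0.4946, -0.2615, 0.0786]
orientation: [-179.9, -0.1, -69.9]
force: [-0.2, -0.4, -0.1]
opening: 0.0702
gripper_force: 0.0
```

Request:
send_rows --plan '[[[0,0,0,0,0,0],[0,0,0,0,0,0],[0,0,0,0,0,0],[0,0,0,0,0,0],[0,0,0,0,0,0],[0,0,0,0,0,0]]]' --fingers 0.45

```text
clock: 30.12
tool_pos: [0.493, -0.2611, 0.0782]
orientation: [180.0, -0.0, -69.9]
force: [-3.8, -1.5, 5.7]
opening: 0.0494
gripper_force: 30.0
```

Request:
send_rows --plan '[[[0,0,0,0,0,0],[0,0,0,0,0,0],[0,0,0,0,0,0],[0,0,-4,0,0,0],[0,0,-8,0,0,0],[0,0,-12,0,0,0],[0,0,-14,0,0,0],[0,0,-14,0,0,0]]]' --fingers 0.8

```text
clock: 30.78
tool_pos: [0.4966, -0.2617, 0.2235]
orientation: [-179.5, -0.3, -69.8]
force: [0.7, -0.1, 0.3]
opening: 0.0702
gripper_force: 0.0
```

```bash
python3 -c "
from h import *
snap('wrist','w17');f='w17'
im=np.load('pics/w17.npz')['img'].astype(int);u0,v0=w2px(f,(.492,-.262,.067)).astype(int);print(u0,v0)
hsv=cv2.cvtColor(im.astype(np.uint8),cv2.COLOR_RGB2HSV)
S=np.s_[v0-70:v0+70,u0-70:u0+70]
def blobs(m,z,lo,hi):
  n,_,st,c=cv2.connectedComponentsWithStats(m.astype(np.uint8))
  for i in range(1,n):
    if lo<st[i,4]<hi:
      p=c[i]+[u0-70,v0-70]; print(st[i].tolist(),p.round(1),px2w(f,*p,z).round(4))
h=hsv[S]
print('dark');blobs(h[:,:,2]<170,.0668,1000,9000)
print('yellow');blobs((h[:,:,0]>20)&(h[:,:,0]<38)&(h[:,:,1]>50),.064,10,400)
print('white');blobs(((h[:,:,2]>190)&(h[:,:,1]<40)),.089,20,400)
mv(.40,-.36,.23,-8)"
```

```text
280 194
dark
[39, 39, 61, 61, 2754] [280.3 192.2] [ 0.4927 -0.2638  0.0668]
yellow
[16, 69, 17, 8, 64] [232.5 195.6] [ 0.534  -0.2445  0.064 ]
white
[93, 116, 12, 12, 111] [308.2 245.3] [ 0.4537 -0.2308  0.089 ]
row [6.01, 12.36, -0.99] [-0.18, -0.32, -61.87] | tcp [ 0.4954 -0.261   0.2206] [-179.7   -0.2  -69.9] f [-0.5  0.7 -0.2] op 0.0701 t 30.8333
```

```bash
python3 -c "
from h import *
f='w17';im=np.load('pics/w17.npz')['img'];g=im.min(2).astype(int)
v,u=np.where(g>175);c=np.array([280.3,192.2])
r=np.hypot(u-c[0],v-c[1]);k=r<26
P=np.array([px2w(f,a,b,.089) for a,b in zip(u[k],v[k])]);print(k.sum(),P.mean(0),u[k].mean(),v[k].mean(),u[k].min(),u[k].max())
d=np.linalg.svd(P[:,:2]-P[:,:2].mean(0))[2][0];print('slope',np.degrees(np.arctan2(d[1],d[0]))%180)
# tab: rim radius 26..33 brighter than disc edge
for R_ in (27,28,29):
  th=np.radians(np.arange(150,210,3)); print(R_,[int(cv2.remap(g.astype(np.float32),np.float32([[c[0]+R_*np.cos(t)]]),np.float32([[c[1]-R_*np.sin(t)]]),1)[0,0]) for t in th])
s=np.array([.4927,-.2638]);print('tip dir from axis',np.degrees(np.arctan2(*(P.mean(0)[:2]-s)[::-1])))
"
```

```text
107 [ 0.50303665 -0.25632208  0.089     ] 266.5607476635514 201.16822429906543 256 277
slope 26.780470540018356
27 [113, 111, 112, 112, 114, 113, 113, 117, 120, 114, 110, 108, 110, 118, 123, 136, 205, 246, 246, 216]
28 [111, 113, 115, 114, 118, 117, 117, 119, 123, 121, 115, 112, 115, 128, 130, 143, 221, 247, 245, 201]
29 [118, 118, 120, 120, 121, 122, 121, 122, 123, 122, 120, 120, 138, 169, 167, 163, 227, 247, 246, 183]
tip dir from axis 35.88339079116264
```

```bash
python3 -c "
from h import *
for f,z in(('w13',0),('w15',0),('w17',0)):
  im=np.load(f'pics/{f}.npz')['img'];g=im.min(2).astype(int);hsv=cv2.cvtColor(im,cv2.COLOR_RGB2HSV)
  u0,v0=w2px(f,(.492,-.262,.067)).astype(int);m=np.zeros(g.shape,np.uint8);m[v0-45:v0+45,u0-60:u0+60]=(im.max(2)<170)[v0-45:v0+45,u0-60:u0+60]
  cs,_=cv2.findContours(m,0,2);cc=max(cs,key=cv2.contourArea);c=np.array(cv2.minEnclosingCircle(cc)[0]);rad=cv2.minEnclosingCircle(cc)[1]
  s=px2w(f,*c,.0668)
  v,u=np.where(g>175);k=np.hypot(u-c[0],v-c[1])<rad-4
  P=np.array([px2w(f,a,b,.089) for a,b in zip(u[k],v[k])]);d=np.linalg.svd(P[:,:2]-P[:,:2].mean(0))[2][0]
  y=np.zeros_like(m);y[v0-60:v0+60,u0-60:u0+60]=((hsv[:,:,0]>20)&(hsv[:,:,0]<38)&(hsv[:,:,1]>50))[v0-60:v0+60,u0-60:u0+60]
  n,_,st,ce=cv2.connectedComponentsWithStats(y);i=1+np.argmax(st[1:,4]);I=px2w(f,*ce[i],.064)
  print(f,'skirt',c.round(1),round(rad,1),s.round(4),k.sum(),'slope',round(np.degrees(np.arctan2(d[1],d[0]))%180,1),'idx',I.round(4),round(ang(s,I),1), 'perp dist axis-line mm',round(1e3*np.cross(d,(s-P.mean(0))[:2]).item(),2))
" 2>/dev/null
```

```text
w13 skirt [273.7 186.7] 29.5 [ 0.4925 -0.2624  0.0668] 105 slope 126.9 idx [ 0.5338 -0.2441  0.064 ] 23.9 perp dist axis-line mm -0.95
w15 skirt [279.2 195.1] 29.5 [ 0.4934 -0.263   0.0668] 112 slope 27.8 idx [ 0.5339 -0.2447  0.064 ] 24.3 perp dist axis-line mm 1.5
w17 skirt [279.3 192.7] 30.6 [ 0.4934 -0.2631  0.0668] 116 slope 27.8 idx [ 0.534  -0.2445  0.064 ] 24.7 perp dist axis-line mm -1.61
```

The line fit gives the dial at 27.8° and the index at 24.4°, and the end grip did not realign the bar. I grip once more and turn by −3.5°.

Request:
send_rows --plan '[[[0,0,4,0,0,0],[0,0,8,0,0,0],[0,0,11,0,0,0],[0,0,13,0,0,0],[0,0,14,0,0,0],[0,0,14.2,0,0,0],[0,0,14.2,0,0,0]]]'

```text
clock: 31.42
tool_pos: [0.4935, -0.2608, 0.075]
orientation: [179.9, 0.0, -69.9]
force: [0.3, 0.7, 0.1]
opening: 0.0706
gripper_force: 0.0
```

Request:
send_rows --plan '[[[0,0,0,0,0,0],[0,0,0,0,0,0],[0,0,0,0,0,0],[0,0,0,0,0,0],[0,0,0,0,0,1.2],[0,0,0,0,0,2.4],[0,0,0,0,0,3.5],[0,0,0,0,0,3.5]]]' --fingers 0.45

```text
clock: 32.08
tool_pos: [0.4931, -0.2612, 0.0767]
orientation: [180.0, -0.0, -73.5]
force: [-3.1, -1.4, 5.7]
opening: 0.0497
gripper_force: 30.0
```

Request:
send_rows --plan '[[[0,0,0,0,0,0],[0,0,0,0,0,0],[0,0,0,0,0,0],[0,0,-4,0,0,0],[0,0,-8,0,0,0],[0,0,-12,0,0,0],[0,0,-14,0,0,0],[0,0,-14,0,0,0]]]' --fingers 0.8

```text
clock: 32.75
tool_pos: [0.4966, -0.2617, 0.2217]
orientation: [-179.5, -0.3, -73.3]
force: [0.8, -0.3, -0.0]
opening: 0.0698
gripper_force: 0.0
```

```bash
cat > dial.py <<'E'
from h import *
snap('wrist','w18');f='w18'
im=np.load(f'pics/{f}.npz')['img'];g=im.min(2).astype(int);hsv=cv2.cvtColor(im,cv2.COLOR_RGB2HSV)
u0,v0=w2px(f,(.493,-.263,.067)).astype(int);c=np.array(w2px(f,(.493,-.263,.0668)))
v,u=np.where(g>175);k=np.hypot(u-c[0],v-c[1])<25
P=np.array([px2w(f,a,b,.089) for a,b in zip(u[k],v[k])]);d=np.linalg.svd(P[:,:2]-P[:,:2].mean(0))[2][0]
print(k.sum(),'slope',np.degrees(np.arctan2(d[1],d[0]))%180)
mv(.40,-.36,.23,-8)
E
python3 dial.py
```

```text
106 slope 22.197679427021775
row [6.75, 11.96, -1.17] [-0.19, -0.33, -65.37] | tcp [ 0.4953 -0.2611  0.2188] [-179.7   -0.2  -73.4] f [ 0.2  0.2 -0.9] op 0.0702 t 32.8
```

The dial is on the mark within about 2°. Now the lever: shut the fingers and go behind it.

```bash
python3 -c "
from h import *
mv(.424,-.353,.22,-8)"
```

```text
row [6.76, 9.46, -0.16] [-0.19, -0.33, -65.37] | tcp [ 0.4953 -0.2611  0.2188] [-179.7   -0.2  -73.4] f [ 0.2  0.2 -0.9] op 0.0702 t 32.8
```

Request:
send_rows --plan '[[[6.8,9.4,0,0,0,-7],[6.8,9.4,0,0,0,-14],[6.8,9.4,0,0,0,-21],[6.8,9.4,0,0,0,-28],[6.8,9.4,0,0,0,-35],[6.8,9.4,0,0,0,-42],[6.8,9.4,0,0,0,-49],[6.8,9.4,0,0,0,-56]]]' --fingers 0

```text
clock: 33.47
tool_pos: [0.4224, -0.3527, 0.2143]
orientation: [-180.0, 0.1, -17.2]
force: [0.0, 0.2, -0.5]
opening: 0.0223
gripper_force: 0.0
```

Request:
send_rows --plan '[[[0,0,0,0,0,-7],[0,0,0,0,0,-9.3],[0,0,4,0,0,-9.3],[0,0,7,0,0,-9.3],[0,0,7,0,0,-9.3],[0,0,7,0,0,-9.3]]]'

```text
clock: 33.97
tool_pos: [0.4217, -0.3524, 0.144]
orientation: [-179.9, 0.3, -8.3]
force: [0.7, -0.2, 1.7]
opening: 0.0008
gripper_force: 0.0
```

```bash
python3 -c "
from h import *
mv(.546,-.370,.145,-8);snap('wrist','w19');print(w2px('w19',(.483,-.3625,.16)))
im=np.load('pics/w19.npz')['img'];m=(im.max(2)<60).astype(np.uint8);m[225:]=0
n,_,st,c=cv2.connectedComponentsWithStats(m)
print([(st[i].tolist(),c[i].round().tolist()) for i in range(1,n) if st[i,4]>300])"
```

```text
row [12.55, -0.04, -0.16] [-0.05, 0.27, -0.25] | tcp [ 0.4217 -0.3524  0.144 ] [-179.9    0.3   -8.3] f [ 0.7 -0.2  1.7] op 0.0008 t 33.9667
[277.00836421 128.96575485]
[([278, 88, 28, 52, 682], [292.0, 112.0])]
```

Request:
send_rows --plan '[[[1.5,0.3,0,0,0,0],[3,0.3,0,0,0,0],[4.5,0.3,0,0,0,0],[6,0.3,0,0,0,0],[7,0.3,0,0,0,0],[8,0.3,0,0,0,0],[8,0.3,0,0,0,0]]]'

```text
clock: 34.6
tool_pos: [0.5038, -0.3679, 0.1466]
orientation: [180.0, -0.1, -8.2]
force: [0.7, -1.6, 0.7]
opening: 0.0007
gripper_force: 0.0
```

Request:
send_rows --plan '[[[1,0,0,0,0,0],[1.8,0,0,0,0,0],[2.6,0,0,0,0,0],[3.2,0,0,0,0,0],[3.8,0,0,0,0,0],[4.4,0,0,0,0,0],[4.4,0,0,0,0,0]]]'

```text
clock: 35.18
tool_pos: [0.5468, -0.374, 0.1456]
orientation: [180.0, -0.1, -8.2]
force: [1.2, -0.2, 0.7]
opening: 0.0005
gripper_force: 0.0
```

No force remains, so the lever has likely snapped over. I retreat and check from above.

Request:
send_rows --plan '[[[-2,0,0,0,0,0],[-4,0,-4,0,0,0],[-6,0,-8,0,0,0],[-8,-4,-10,0,0,0],[-10,-8,-10,0,0,0],[-12,-12,-10,0,0,0],[-13,-16,-10,0,0,0],[-13,-20,-10,0,0,0]]]'

```text
clock: 35.85
tool_pos: [0.4431, -0.1688, 0.2465]
orientation: [-180.0, -0.1, -8.3]
force: [2.0, 0.2, -1.1]
opening: 0.0004
gripper_force: 0.0
```

Request:
send_rows --plan '[[[0,-4,0,0,0,0],[0,-8,0,0,0,0],[0,-12,0,0,0,0],[0,-12,0,0,0,0]]]'

```text
clock: 36.18
tool_pos: [0.4633, -0.0458, 0.2464]
orientation: [-179.9, -0.2, -8.0]
force: [0.9, -0.7, -0.2]
opening: 0.0005
gripper_force: 0.0
```

```bash
python3 -c "
from h import *
print(ctrl.get_obs()['tool_pos'])
snap('top','t20');print(*teal('t20'),sep='\n')
for f in('top0','t20'):
  im=np.load(f'pics/{f}.npz')['img'];m=(im.max(2)<45).astype(np.uint8);m[:,:395]=0;m[:190]=0;m[290:]=0;m[:,445:]=0
  n,_,st,c=cv2.connectedComponentsWithStats(m);print(f,[(st[i].tolist(),c[i].round(1).tolist()) for i in range(1,n) if st[i,4]>25])
for t in(-.37,0,.25,.45,.5):
  for r in(.085,.11,.135): print(t,r,w2px('t20',(.5227+r*np.sin(t)*.99,-.367-r*np.sin(t)*.139,.055+r*np.cos(t))).round(1),end=' ')
"
```

```text
[ 0.46329545 -0.04583993  0.24640237]
([545.1, 117.6], 279, [0.8761, -0.7591, 0.022])
([276.2, 190.5], 130, [0.6527, -0.0281, 0.022])
top0 [([405, 205, 17, 67, 558], [412.3, 236.2]), ([417, 249, 15, 14, 126], [424.2, 255.4])]
t20 [([404, 205, 31, 67, 752], [415.2, 233.5])]
-0.37 0.085 [419.8 251.9] -0.37 0.11 [422.9 255.2] -0.37 0.135 [426.1 258.6] 0 0.085 [422.  238.6] 0 0.11 [425.9 237.5] 0 0.135 [429.9 236.3] 0.25 0.085 [422.6 229.8] 0.25 0.11 [426.6 225.9] 0.25 0.135 [430.7 221.8] 0.45 0.085 [422.4 223.5] 0.45 0.11 [426.3 217.5] 0.45 0.135 [430.4 211.4] 0.5 0.085 [422.3 222. ] 0.5 0.11 [426.2 215.6] 0.5 0.135 [430.2 209. ]
```

```bash
python3 -c "
from h import *
im=np.load('pics/t20.npz')['img'];m=im.max(2)<45
v,u=np.where(m[190:290,419:445]);print('grip rows',v.min()+190,v.max()+190,'cols',u.min()+419,u.max()+419,'mean',u.mean()+419,v.mean()+190)
hsv=cv2.cvtColor(im,cv2.COLOR_RGB2HSV)
for p in((.442,.370,.033),(.4385,.3135,.033),(.4487,.2576,.033),(.44,.2,.005)):
  a,b=w2px('t20',p).astype(int);print(p,a,b,hsv[b-1:b+2,a-1:a+2].reshape(-1,3).mean(0).round())
"
```

```text
grip rows 206 225 cols 419 434 mean 426.5268817204301 216.43548387096774
(0.442, 0.37, 0.033) 114 268 [ 14.  94. 107.]
(0.4385, 0.3135, 0.033) 137 269 [ 14.  95. 116.]
(0.4487, 0.2576, 0.033) 160 266 [ 15.  90. 119.]
(0.44, 0.2, 0.005) 185 270 [ 14.  91. 128.]
```

```bash
python3 -c "
from h import *
for f in('top9','t20'):
  im=np.load(f'pics/{f}.npz')['img'];print(f,im[268,116],im[205,177])
  h=cv2.cvtColor(im,cv2.COLOR_RGB2HSV)
  for v in range(240,304,7): print(v,[f'{h[v,u,0]}/{h[v,u,2]}' for u in range(84,204,8)])
"
```

```text
top9 [ 71 127 113] [231 225 205]
240 ['11/125', '11/129', '10/117', '10/123', '11/125', '10/134', '11/136', '10/137', '10/141', '11/112', '15/127', '13/118', '13/122', '10/92', '9/139']
247 ['10/126', '11/132', '16/97', '16/192', '25/255', '18/251', '9/88', '9/81', '14/129', '7/80', '10/78', '16/114', '13/76', '15/68', '12/95']
254 ['10/122', '10/122', '15/136', '15/159', '19/245', '20/248', '20/247', '16/225', '10/81', '14/79', '14/79', '11/78', '14/74', '11/55', '5/61']
261 ['10/125', '9/112', '16/164', '18/247', '50/135', '21/94', '15/161', '13/141', '13/87', '14/83', '12/83', '8/80', '15/80', '13/77', '15/72']
268 ['12/75', '19/248', '16/157', '19/252', '82/127', '62/58', '16/167', '9/92', '15/92', '11/84', '16/87', '13/54', '16/82', '12/80', '13/72']
275 ['9/119', '18/232', '16/175', '21/252', '19/169', '44/81', '14/106', '9/97', '14/101', '8/79', '14/85', '11/46', '12/80', '15/81', '21/149']
282 ['10/124', '17/95', '16/175', '22/251', '22/255', '14/106', '14/119', '11/110', '13/101', '18/83', '19/81', '18/82', '16/80', '9/75', '3/74']
289 ['11/123', '10/127', '15/184', '24/255'
[... 1258 characters left out ...]
118', '12/120', '13/125', '15/125', '15/127', '18/211', '13/85', '14/132', '14/128']
282 ['14/112', '15/110', '12/120', '15/116', '14/120', '14/122', '15/125', '13/128', '14/128', '16/131', '16/130', '22/237', '18/125', '15/126', '13/120']
289 ['15/119', '13/120', '14/123', '14/123', '15/129', '15/127', '14/134', '14/136', '14/133', '16/133', '12/132', '18/199', '20/234', '15/99', '14/116']
296 ['14/124', '15/125', '15/132', '15/135', '13/137', '13/137', '15/130', '15/130', '14/127', '14/124', '13/121', '14/121', '20/223', '13/42', '14/109']
303 ['15/133', '15/138', '13/136', '15/134', '14/134', '16/124', '14/122', '15/117', '14/111', '14/100', '15/99', '15/110', '18/210', '19/81', '15/106']
```

The arm's link hides the tray in the top view, so I use the scene camera.

```bash
python3 -c "
from h import *
snap('scene','s21')
im=np.load('pics/s21.npz')['img'];m=cv2.inRange(cv2.cvtColor(im,cv2.COLOR_RGB2HSV),(80,60,20),(102,255,255));n,_,st,c=cv2.connectedComponentsWithStats(m)
for i in range(1,n):
  if st[i,4]>40: print(st[i].tolist(),c[i].round(),px2w('s21',*c[i],.025).round(4))
for p in((.442,.370,.025),(.4385,.3135,.025),(.4487,.2576,.025)): print(w2px('s21',p).round())"
```

```text
[31, 107, 30, 15, 331] [ 46. 115.] [ 0.5541 -1.3879  0.025 ]
[37, 130, 30, 11, 127] [ 52. 136.] [ 0.6384 -1.1158  0.025 ]
[255, 256, 21, 14, 163] [265. 262.] [ 0.6442 -0.0329  0.025 ]
[429, 266, 25, 22, 343] [441. 276.] [0.4476 0.2608 0.025 ]
[459, 276, 27, 26, 447] [472. 288.] [0.4421 0.3185 0.025 ]
[486, 289, 29, 28, 496] [500. 303.] [0.4472 0.3701 0.025 ]
[501. 301.]
[470. 286.]
[440. 276.]
```

```bash
python3 -c "
from h import *
print(ctrl.close_job())"
```

```text
the job is handed in; nothing more can be done
None
```

I handed the job in at about 36 s on the robot's clock; no verdict came back, but in the final images the dial is within about 2° of the brass index, one slab lies in the empty third cell, the other three are apart in the tray, and the lever stands in the float notch at about 0.47 rad.

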